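# Scale check: get the check weight out of the blocked drawer

### The job

The daily check of the bench scale is due, but two bottles stand in front of the clear drawer that holds the check weights. Stand both bottles upright in the steel side tray, open the drawer, take out the larger weight and set it down gently, upright, in the middle of the scale's pan. Then push the drawer fully home, with the smaller weight left standing in it, and put each bottle back upright in the very saucer it came from.

Things in the scene. Friction and masses are not known exactly. Their poses are not given: they have to be found in the camera images.
- white_bottle: taller white plastic bottle with a paper label and a blue cap, 64 mm in diameter, 172 mm high (straight wall from the foot up to 128 mm, then a rounded shoulder; cap 33 mm in diameter from 152 mm up), about 0.3 kg; origin at the centre of its underside, z up. It starts standing in one of the two saucers.
- brown_bottle: shorter brown glass bottle with a paper label and a black cap, 66 mm in diameter, 124 mm high (straight wall from the foot up to 86 mm, then a rounded shoulder; cap 40 mm in diameter from 106 mm up), about 0.3 kg; origin at the centre of its underside, z up. It starts standing in the other saucer.
- saucer_1: grey round drip saucer fixed on the bench in front of the drawer, 90 mm in diameter, rim 7 mm high, the inside 80 mm wide at the floor, which lies 3 mm above the bench; origin at the centre of its underside. Either bottle may start in it; the two saucers are alike and their centres are about 110 to 125 mm apart.
- saucer_2: the other grey drip saucer, the same size; origin at the centre of its underside
- large_weight: larger check weight, bright steel, 0.5 kg: a cylinder 38 mm in diameter and 48 mm high with a narrow neck and a lifting knob 24 mm in diameter on top (knob from 58 to 74 mm above the foot); origin at the centre of its underside, z up. Stands in the left or right compartment of the drawer, on its black lining 20 mm above the bench, visible through the clear top of the case.
- small_weight: smaller check weight, bright steel, 0.2 kg: a cylinder 28 mm in diameter and 34 mm high with a knob 20 mm in diameter on top (knob from 44 to 58 mm); origin at the centre of its underside. Stands in the other compartment and stays in the drawer.
- drawer (a joint): travel of the clear drawer in m: 0 fully home, 0.14 fully open; about 1.5 N of friction, stays where left. Its fixed clear case is 190 mm wide, 180 deep, 105 high; front panel up to 100 mm high; drawer walls and divider (left and right compartment) up to 48 mm. The weights stand about 80 mm behind the panel's face and come clear of the case's top only when it is nearly fully open.
- drawer_handle (a point): middle of the drawer's steel bar handle, 70 mm above the bench: a horizontal bar 10 mm thick and 88 mm long whose axis lies 40 mm in front of the front panel (35 mm of free room between bar and panel, between posts 72 mm apart). This frame's x axis points horizontally into the case, so the drawer opens along its -x; y runs along the bar; z up.
- side_tray: shallow steel tray fixed on the bench, 220 mm (its x) by 130 mm (its y), rim 14 mm high, wall 3 mm, inner floor 3 mm above the bench; origin at the centre of its underside. Both bottles fit side by side, about 110 mm apart along its x.
- scale: round white bench scale, 150 mm in diameter, fixed on the bench, with a flat round steel pan 120 mm in diameter whose top is 36 mm above the bench; origin at the centre of its underside
There are look-alikes about, which are no part of the job. What is shaped like the white_bottle but turquoise or yellow is not meant.

How it is judged:
On the way, in this order (a step that is already met when the one before it is completed fails the run):
1. both bottles stand upright in the side tray (x of white_bottle in the frame of side_tray between -0.08 and 0.08 m and y of white_bottle in the frame of side_tray between -0.04 and 0.04 m and height (world z) of each of white_bottle, brown_bottle below 0.008 m and angle between each of white_bottle, brown_bottle's own z axis and vertical below 0.1 rad and x of brown_bottle in the frame of side_tray between -0.08 and 0.08 m and y of brown_bottle in the frame of side_tray between -0.04 and 0.04 m), for 0.2 s.
2. the larger weight stands upright in the middle of the pan (horizontal distance between large_weight and scale below 0.015 m and height (world z) of large_weight between 0.031 and 0.041 m and angle between large_weight's own z axis and vertical below 0.1 rad), for 0.2 s.
At the end, for the whole second after the job is handed in: The larger weight stands upright within 15 mm of the pan's centre; the drawer is home within 6 mm, the smaller weight standing in it within 40 mm of its start; each bottle stands upright and flat in its own saucer, within 15 mm of its start; all at rest (all of step 2 and linear speed of each of large_weight, white_bottle, brown_bottle below 0.02 m/s and value of joint drawer below 0.006 m and distance of small_weight from where it was at the start of the episode below 0.04 m and angle between small_weight's own z axis and vertical below 0.1 rad and distance of each of white_bottle, brown_bottle from where it was at the start of the episode below 0.015 m and angle between each of white_bottle, brown_bottle's own z axis and vertical below 0.05 rad and height (world z) of each of white_bottle, brown_bottle below 0.006 m); the robot touches nothing.
It fails at once if a bottle is tipped over (angle between any of white_bottle, brown_bottle's own z axis and vertical above 0.5 rad).
It fails at once if a weight is tipped over (angle between any of large_weight, small_weight's own z axis and vertical above 0.5 rad).
It fails at once if the larger weight is dropped or driven onto the scale (over 0.35 m/s within about 15 mm of the pan) (horizontal distance between large_weight and scale below 0.06 m and height (world z) of large_weight between 0.025 and 0.052 m and linear speed of large_weight above 0.35 m/s).
It also fails if it takes over 120 s, if anything falls off the work surface, if the arm or the gripper's body presses on something with over 40 N, if the wrist force passes 120 N, or if a joint passes its speed limit or range.

### The arm

A 7-joint arm with a two-finger parallel gripper is mounted at the origin on a cart in front of the work surface, level with it; the furniture and walls round the work are solid. World frame = base frame: x ahead of the robot, y to its left, z up, the work surface at z = 0. Lengths are in m, angles in rad, forces in N, time in s.
With the tool pointing down it reaches from about 0.4 to 0.85 m from the base axis. Payload 4.5 kg.
Tool frame: the origin (TCP) lies at the centre of the arm's flange, where the gripper is bolted on; the fingertips stand 166 mm ahead of it and the grasp point (between the pads) lies 147 mm ahead of it (r.grip_depth is the distance from the TCP to the grasp point, in m); z points along the fingers, y is the line along which they close (so a half turn about z gives the same grasp; the last joint's range is limited). The gripper opens to 88 mm and grips with 3 to 60 N. Pads are 18 mm wide; open, the fingers measure 123 mm over their backs; the gripper's body (75 mm by 187 mm) begins 45 mm behind the grasp point.
Start: joints at [-1.288, 0.689, -0.195, 1.565, 0.157, 0.902, -0.215], TCP at [0.154, 0.606, 0.405] pointing down, gripper open.
Joint ranges: [-3.01, 3.01], [-0.46, 2.08], [-1.47, 1.51], [0.13, 2.56], [-1, 4.14], [0.04, 2.09], [-2.66, 2.66]. Speed limits (rad/s): [2.57, 2.57, 3.14, 3.14, 3.14, 3.14, 3.14].

### API

Orientations are given as a unit quaternion [x, y, z, w].
In Python, from plant import status, cams, r, finder gives the robot as it stands.
- The arm moves only by the tool play_rows, never from a script. Its argument "rows" is a list of rows, each a list of 7 numbers: the opening in per cent of the stroke, from 0 (shut) to 100 (fully open), then the shift along the tool's x, y, z in m, then the turn, a rotation vector about the tool's x, y, z in degrees. A call has 1 to 8 rows; each row shifts and turns the commanded pose from where the row before left it, along the tool's axes as they then stand; what a row does not reach is not made up. A row lasts 1/8 s, in which the tool goes at most 62.5 mm and 10.7 degrees, less where a joint would pass 70% of its speed; a pose out of reach is approached as far as the arm can. A call with a gripper value outside its range is refused whole. The fingers move at their own pace and stop on an object; "grip_force" is the grip in N (left out, the last holds). Time passes only in rows, so rows that do not move let the fingers close. It gives the time, the measured TCP pose, the force, the opening and the grip force at its end, in the units of the state.
- status.get_state(): the state, without advancing time (a new reading comes with each control period).
- cams.snapshot(name): name is "scene" or "top" or "wrist"; returns the picture (400x640x3 uint8, red, green, blue); there is no depth.
- cams.camera_params(name): a dict with "vfov" (degrees; the focal length in pixels is half the picture's height over the tangent of half this angle, whatever the lens; pixels are square), "cx", "cy" (the principal point, pixels), "R" (3x3) and "t" (3): a world point X has camera coordinates R X + t; the wrist camera has in their place "tool_from_camera" (4x4, takes a point from camera to tool coordinates, whose origin is the TCP and whose axes are the flange's). Camera axes: x right, y down, z forward; pixel columns grow to the right and rows downward; lengths in m; the calibration is good to about 2 mm. A picture is of the moment at which its call begins: read the wrist's pose just before it. camera_params takes no time and is no camera call.
- r.finish_job(): hands the job in; it is judged then, once.
Trained networks look in the newest picture that a camera, given by its name, has taken for a name from the list of things; names that differ only in an ending like _2 or _b are one class to them, and where a whole thing is asked for, a point or a joint stands for the part that bears it (a point fixed in the world has none). Each returns a list of dicts, best first, with "score" (0 to 1); they miss things now and then, are a little off and sometimes report something else, mostly with a low value. They report only what shows in the picture. A call takes as long as a camera call. They do not tell look-alikes from the thing itself.
- finder.spot_in(camera, label): "at" ([x, y, z] in m, in the coordinates of the camera as it stood for that picture, good to about 4 mm: the middle of the surface that is visible of it).
- finder.regions_of(camera, label): "mask" (400x640 bool, what is visible of it).
The state is a dict: "clock": time; "q": joint angles; "qd": joint speeds; "joint_torque": joint torques, N m; "tool_pos": TCP position; "eef_rot": TCP orientation; "contact_force": force on the tool from outside, world axes, zero at the start; "moment": the same for the moment, N m; "opening": opening from 0.0 (shut) to 1.0 (fully open); "finger_force": force on a finger pad.
Only numpy, scipy, OpenCV 4.12 (cv2) and the standard library are available. Lean on these libraries where they do the work, as an engineer would, in place of code of your own. Each camera call takes 0.05 s, during which the arm holds its last target. There are 200 camera calls.

## Working session

There is one attempt and no reset: what is moved stays moved. The work goes in short steps, Python scripts to look and compute and a tool call to move; the robot and the scene stay as the last step left them, time stands still between calls to the robot, and variables do not carry over. Pictures are saved under pics/ and viewed, at most 14 in all, crops included, and the job is handed in when it is done.

Besides the shell and the picture viewer there is one more tool, called after "Call:" as name(argument=value, ...), one argument or row to a line, values as JSON. play_rows: Moves the arm, as the interface text tells. Its arguments: {"type":"object","properties":{"rows":{"type":"array","items":{"type":"array","items":{"type":"number"}}},"grip_force":{"type":"number"}},"required":["rows"]}

```bash
ls; mkdir -p pics
cat > h.py <<'E'
import numpy as np, cv2
from plant import status, cams, r, finder
from scipy.spatial.transform import Rotation as Ro
def snap(n,f=None):
    s=status.get_state(); im=cams.snapshot(n)
    if f: cv2.imwrite('pics/'+f,im[:,:,::-1])
    return s,im
def toworld(n,p,s):
    c=cams.camera_params(n)
    p=np.array(p)
    if n=='wrist':
        T=np.array(c['tool_from_camera']); q=T[:3,:3]@p+T[:3,3]
        return Ro.from_quat(s['eef_rot']).apply(q)+np.array(s['tool_pos'])
    return np.array(c['R']).T@(p-np.array(c['t']))
def ray(n,u,v,z,s=None):
    c=cams.camera_params(n); f=200/np.tan(np.radians(c['vfov'])/2)
    d=[(u-c['cx'])/f,(v-c['cy'])/f,1]
    o=toworld(n,[0,0,0],s); e=toworld(n,d,s)-o
    return o+e*(z-o[2])/e[2]
def proj(n,X,s=None):
    c=cams.camera_params(n); f=200/np.tan(np.radians(c['vfov'])/2)
    X=np.array(X,float)
    if n=='wrist':
        T=np.array(c['tool_from_camera']); q=Ro.from_quat(s['eef_rot']).inv().apply(X-np.array(s['tool_pos'])); p=T[:3,:3].T@(q-T[:3,3])
    else: p=np.array(c['R'])@X+np.array(c['t'])
    return c['cx']+f*p[0]/p[2], c['cy']+f*p[1]/p[2]
E
python3 - <<'E'
from h import *
np.set_printoptions(precision=4,suppress=True)
s=status.get_state(); print(s)
for n in ['scene','top']:
    snap(n,n+'0.png')
    c=cams.camera_params(n);print(n,c['vfov'],-np.array(c['R']).T@np.array(c['t']))
    for l in ['white_bottle','brown_bottle','saucer_1','large_weight','small_weight','drawer_handle','side_tray','scale']:
        for d in finder.spot_in(n,l)[:4]: print(n,l,round(d['score'],2),toworld(n,d['at'],s))
E
```

```text
pics
{'clock': 0.0, 'q': array([-1.2882,  0.69  , -0.1946,  1.5663,  0.1573,  0.9025, -0.2151]), 'qd': array([ 0.0008,  0.0001,  0.0011, -0.0012,  0.0004, -0.0008,  0.    ]), 'joint_torque': array([ -0.0002, -52.7558,  -1.2667, -15.3433,  -0.0526,   0.0066,
         0.0002]), 'tool_pos': array([0.1538, 0.6054, 0.4039]), 'eef_rot': array([ 0.124 ,  0.9923, -0.0009, -0.0001]), 'contact_force': array([-0.1808,  0.331 ,  0.141 ]), 'moment': array([-0.0321, -0.0334, -0.0187]), 'finger_force': 0.0, 'opening': 0.9987823805639853}
scene 55.10627194320434 [-0.1861 -0.1364  0.9352]
scene white_bottle 0.92 [ 0.4884 -0.1778  0.1135]
scene white_bottle 0.87 [0.7116 0.048  0.0991]
scene white_bottle 0.78 [ 0.5952 -0.4133  0.1052]
scene white_bottle 0.52 [ 0.6158 -0.1194  0.079 ]
scene brown_bottle 0.79 [ 0.5012 -0.0676  0.0903]
scene saucer_1 0.65 [ 0.499  -0.0663  0.0039]
scene saucer_1 0.64 [ 0.487  -0.1841  0.0049]
scene side_tray 0.72 [0.5339 0.2793 0.0057]
scene scale 0.66 [ 0.4465 -0.3609  0.0364]
top 53.39171754443773 [ 0.4599 -0.0639  1.0815]
top white_bottle 0.75 [0.7213 0.0418 0.1388]
top white_bottle 0.66 [ 0.5101 -0.1772  0.1502]
top white_bottle 0.64 [ 0.6115 -0.407   0.1379]
top brown_bottle 0.6 [ 0.5151 -0.0644  0.107 ]
top saucer_1 0.81 [ 0.4917 -0.1669  0.0047]
top saucer_1 0.6 [ 0.5011 -0.0628  0.0057]
top small_weight 0.18 [ 0.4584 -0.362   0.0323]
top drawer_handle 0.56 [ 0.613  -0.1284  0.0702]
top side_tray 0.74 [0.5362 0.284  0.0034]
top scale 0.69 [ 0.4591 -0.3624  0.0339]
```

View pics/top0.png

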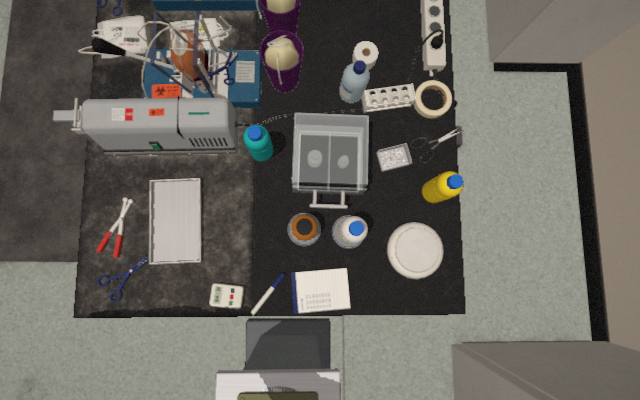

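View pics/scene0.png

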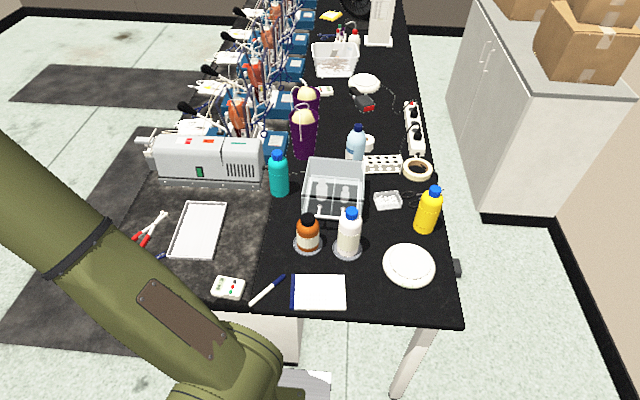

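The top view shows brown (305,228) left, white (350,230) right, handle bar (330,205), tray (175,220), scale (415,250). The larger weight seems to be in the left compartment (315,158). The turquoise and yellow bottles are decoys.

```bash
cat >> h.py <<'E'
def delta(tgt,yawdeg=None,s=None):
    """tool-frame shift to bring TCP to tgt after turning tool y to world heading yawdeg (mod 180)"""
    s=s or status.get_state(); R=Ro.from_quat(s['eef_rot']); M=R.as_matrix()
    rv=np.zeros(3)
    if yawdeg is not None:
        h=np.degrees(np.arctan2(M[1,1],M[0,1])); d=(yawdeg-h+90)%180-90
        a=np.radians(h+d); y=np.array([np.cos(a),np.sin(a),0]); z=np.array([0,0,-1.])
        D=np.stack([np.cross(y,z),y,z],1); E=Ro.from_matrix(D); rv=(R.inv()*E).as_rotvec(degrees=True); M=D
    print('turn',np.round(rv,2),'shift',np.round(M.T@(np.array(tgt)-s['tool_pos']),4),'| tool axes x',M[:,0].round(3),'y',M[:,1].round(3),'q7',round(s['q'][6],2))
E
python3 - <<'E'
from h import *
np.set_printoptions(precision=4,suppress=True)
im=cv2.imread('pics/top0.png')[:,:,::-1].astype(int)
R,G,B=im[...,0],im[...,1],im[...,2]
def cen(m,x0,x1,y0,y1):
    k=np.zeros_like(m);k[y0:y1,x0:x1]=m[y0:y1,x0:x1]; v,u=np.nonzero(k);return u.mean(),v.mean(),len(u)
w=cen((B>120)&(B-R>60),340,370,215,245);print(w,ray('top',w[0],w[1],.172))
b=cen((R+G+B<130),296,314,216,238);print(b,ray('top',b[0],b[1],.124))
cv2.imwrite('pics/crop0.png',cv2.resize(im[100:280,280:450,::-1].astype(np.uint8),None,fx=3.3,fy=3.3,interpolation=2))
for n in ['top']:
    cams.snapshot(n)
    for l in ['side_tray','scale','drawer_handle','saucer_1']:
        for d in finder.regions_of(n,l)[:2]:
            m=d['mask'].astype(np.uint8); v,u=np.nonzero(m); z={'side_tray':.008,'scale':.036,'drawer_handle':.07,'saucer_1':.006}[l]
            P=np.array([ray(n,a,c,z)[:2] for a,c in zip(u,v)],np.float32); print(l,round(d['score'],2),len(u),cv2.minAreaRect(P))
for p in [(315,158),(343,161)]: print(ray('top',*p,.07))
delta([.49,-.175,.45],90)
E
```

```text
(np.float64(356.05389221556885), np.float64(227.97005988023952), 167) [ 0.5093 -0.1851  0.172 ]
(np.float64(304.5652173913044), np.float64(223.04347826086956), 23) [ 0.5241 -0.0673  0.124 ]Traceback (most recent call last):
  File "<stdin>", line 15, in <module>
  File "h.py", line 18, in ray
    o=toworld(n,[0,0,0],s); e=toworld(n,d,s)-o
  File "h.py", line 9, in toworld
    c=cams.camera_params(n)
ValueError: time passes only in moves, steps and waits
```

View pics/crop0.png

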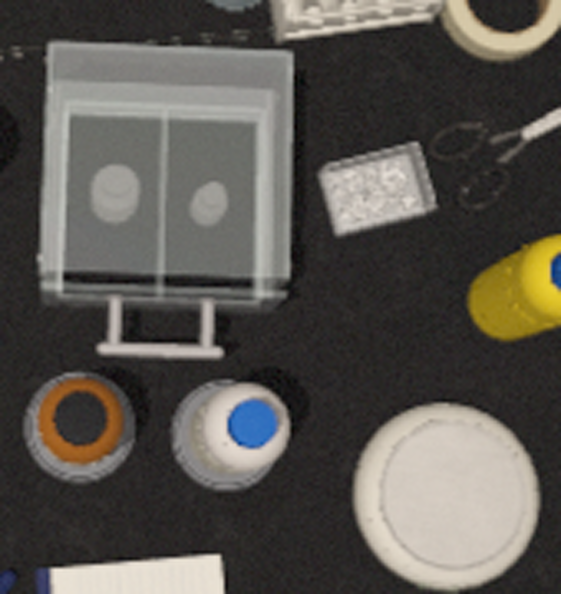

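Large weight at crop (115,193), i.e. the left compartment; handle bar from (102,350) to (218,353), almost along world y.

```bash
python3 - <<'E'
s=open('h.py').read()
s=s.replace("def snap(","_c={}\ndef cp(n):\n    if n not in _c: _c[n]=cams.camera_params(n)\n    return _c[n]\ndef snap(",1).replace("c=cams.camera_params(n)","c=cp(n)").replace("_c[n]=cams","_c[n]=cams",1)
open('h.py','w').write(s)
E
python3 - <<'E'
from h import *
np.set_printoptions(precision=4,suppress=True)
n='top'; cams.snapshot(n)
for l in ['side_tray','scale','drawer_handle','saucer_1']:
    for d in finder.regions_of(n,l)[:2]:
        m=d['mask'].astype(np.uint8); v,u=np.nonzero(m); z={'side_tray':.008,'scale':.036,'drawer_handle':.07,'saucer_1':.006}[l]
        P=np.array([ray(n,a,c,z)[:2] for a,c in zip(u,v)],np.float32); print(l,round(d['score'],2),len(u),cv2.minAreaRect(P))
cr=lambda x,y:(x/3.3+280-.35,y/3.3+100-.35)
for nm,x,y,z in [('L',115,180,.09),('S',210,195,.075),('browncap',80,418,.124),('whitecap',253,423,.172),('hl',102,350,.07),('hr',218,353,.07),('pan',461,485,.036)]: print(nm,ray(n,*cr(x,y),z))
delta([.45,-.175,.45],90)
E
```

```text
side_tray 0.86 4360 ((0.5401802659034729, 0.2775120139122009), (0.2279874086380005, 0.13621558248996735), 2.157299041748047)
scale 0.58 2450 ((0.45912405848503113, -0.35906434059143066), (0.14594732224941254, 0.14060063660144806), 89.61918640136719)
drawer_handle 0.61 875 ((0.5997910499572754, -0.13011683523654938), (0.18593846261501312, 0.06383716315031052), 87.82661437988281)
saucer_1 0.86 198 ((0.502616286277771, -0.059469759464263916), (0.08448085933923721, 0.056313250213861465), 63.31728744506836)
saucer_1 0.63 239 ((0.5053735971450806, -0.17477408051490784), (0.08826730400323868, 0.05978770554065704), 22.169719696044922)
L [ 0.702  -0.0929  0.09  ]
S [ 0.6939 -0.168   0.075 ]
browncap [ 0.5162 -0.0657  0.124 ]
whitecap [ 0.5096 -0.1857  0.172 ]
hl [ 0.572  -0.0829  0.07  ]
hr [ 0.5695 -0.173   0.07  ]
pan [ 0.4672 -0.3694  0.036 ]
turn [  0.    -0.   -14.25] shift [-0.2961 -0.7808 -0.0453] | tool axes x [-1.  0.  0.] y [0. 1. 0.] q7 -0.22
```

Call:
play_rows(
  rows=[
    [100, 0, 0, 0, 0, 0, -7.1],
    [100, 0, 0, 0, 0, 0, -7.1],
    [100, -0.06, 0, -0.01, 0, 0, 0],
    [100, -0.06, 0, -0.01, 0, 0, 0],
    [100, -0.06, 0, -0.01, 0, 0, 0],
    [100, -0.06, 0, -0.01, 0, 0, 0],
    [100, -0.056, -0.03, -0.005, 0, 0, 0],
    [100, 0, -0.06, 0, 0, 0, 0],
  ],
)

```text
clock: 2.25
tool_pos: [0.4538, 0.5149, 0.4482]
eef_rot: [0.003, 1.0, 0.001, 0.002]
contact_force: [-0.1, -0.7, -0.2]
opening: 1.002
finger_force: 0.0
```

Call:
play_rows(
  rows=[
    [100, 0, -0.06, 0, 0, 0, 0],
    [100, 0, -0.06, 0, 0, 0, 0],
    [100, 0, -0.06, 0, 0, 0, 0],
    [100, 0, -0.06, 0, 0, 0, 0],
    [100, 0, -0.06, 0, 0, 0, 0],
    [100, 0, -0.06, 0, 0, 0, 0],
    [100, 0, -0.06, 0, 0, 0, 0],
    [100, 0, -0.06, 0, 0, 0, 0],
  ],
)

```text
clock: 3.25
tool_pos: [0.4482, 0.0342, 0.4499]
eef_rot: [0.0, 1.0, 0.0, 0.001]
contact_force: [0.1, 0.4, -0.6]
opening: 0.999
finger_force: 0.0
```

Call:
play_rows(
  rows=[
    [100, 0, -0.06, 0, 0, 0, 0],
    [100, 0, -0.06, 0, 0, 0, 0],
    [100, 0, -0.06, 0, 0, 0, 0],
    [100, 0, -0.03, 0, 0, 0, 0],
    [100, 0, 0, 0, 0, 0, 0],
    [100, 0, 0, 0, 0, 0, 0],
  ],
)

```text
clock: 4.0
tool_pos: [0.4482, -0.1727, 0.4497]
eef_rot: [-0.0, 1.0, 0.0, 0.0]
contact_force: [-0.5, 0.1, 0.8]
opening: 0.999
finger_force: 0.0
```

Run:
```python
from h import *
np.set_printoptions(precision=4,suppress=True)
s,im=snap('wrist','w1.png'); print(s['tool_pos'],s['eef_rot'],cp('wrist'))
for l in ['white_bottle','brown_bottle','saucer_1','drawer_handle','large_weight','small_weight','scale']:
    for d in finder.spot_in('wrist',l)[:3]: print(l,round(d['score'],2),toworld('wrist',d['at'],s))
```

```text
[ 0.4482 -0.1727  0.4497] [-0.0003  1.      0.0005  0.0001] {'vfov': 62.860808981964205, 'cx': 318.63245277721256, 'cy': 200.3356387572091, 'tool_from_camera': array([[-0.0013, -0.9653, -0.2613,  0.0668],
       [ 1.    , -0.0016,  0.0009,  0.0001],
       [-0.0013, -0.2613,  0.9653,  0.0203],
       [ 0.    ,  0.    ,  0.    ,  1.    ]])}
white_bottle 0.95 [ 0.5879 -0.4138  0.034 ]
white_bottle 0.75 [ 0.4946 -0.1822  0.1462]
white_bottle 0.61 [0.7115 0.0311 0.0246]
brown_bottle 0.95 [ 0.5017 -0.0868  0.0935]
brown_bottle 0.45 [ 0.4946 -0.1835  0.1465]
saucer_1 0.71 [ 0.4895 -0.1833  0.0004]
saucer_1 0.64 [ 0.4958 -0.0854  0.005 ]
drawer_handle 0.91 [ 0.6171 -0.1274  0.0277]
```

View pics/w1.png

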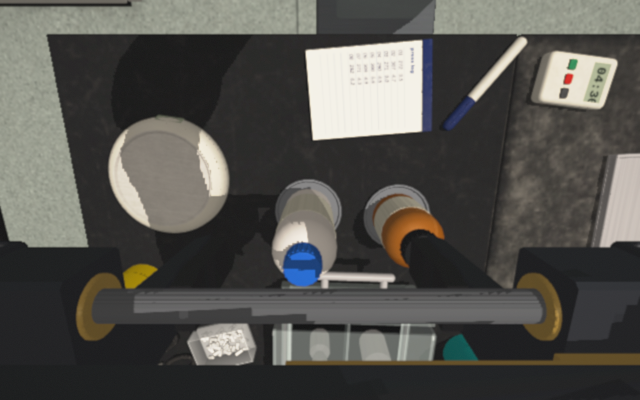

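White cap at (302,258 top), brown cap (420,245), saucers around (308,212) and (398,217), scale (168,175), weights through the lid at (320,345) and (373,347).

Run:
```python
from h import *
np.set_printoptions(precision=4,suppress=True)
s=status.get_state()
im=cv2.imread('pics/w1.png')[:,:,::-1].astype(int);R,G,B=im[...,0],im[...,1],im[...,2]
m=(B>90)&(B-R>60); m[:,:270]=0;m[:,345:]=0;m[:220]=0; v,u=np.nonzero(m);print(u.min(),u.max(),v.min(),v.max())
for nm,x,y,z in [('wcaptop',302,256,.172),('wcapmid',302,264,.162),('wsauc',308,211,.006),('bsauc',398,216,.006),('scale',168,175,.03),('hl',323,275,.07),('hr',392,279,.07)]: print(nm,ray('wrist',x,y,z,s))
c=im[170:300,250:460,::-1].astype(np.uint8);cv2.imwrite('pics/c1.png',cv2.resize(c,None,fx=3.8,fy=3.8,interpolation=2))
```

```text
283 321 243 286
wcaptop [ 0.5003 -0.1873  0.172 ]
wcapmid [ 0.5127 -0.1879  0.162 ]
wsauc [ 0.5109 -0.1872  0.006 ]
bsauc [ 0.5182 -0.0651  0.006 ]
scale [ 0.4567 -0.3592  0.03  ]
hl [ 0.5725 -0.1677  0.07  ]
hr [ 0.578  -0.0837  0.07  ]
```

View pics/c1.png

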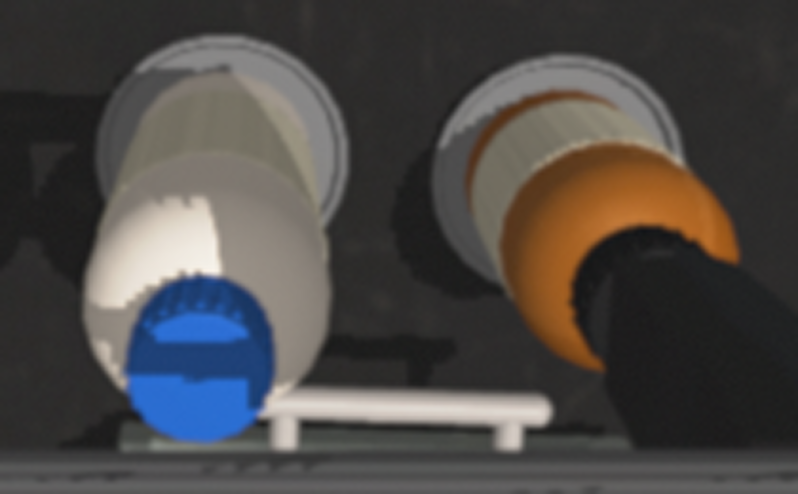

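```bash
cat >> h.py <<'E'
def circ(n,x,y,z,rad,s=None):
    a=np.arange(0,2*np.pi,.1); return np.array([proj(n,[x+rad*np.cos(t),y+rad*np.sin(t),z],s) for t in a])
E
python3 - <<'E'
from h import *
from scipy.optimize import least_squares as ls
np.set_printoptions(precision=4,suppress=True)
s=status.get_state()
def ext(P): return np.array([P[:,0].min(),P[:,0].max(),P[:,1].min(),P[:,1].max()])
t=np.array([283,321.5,0,286.3])
f=lambda p:(ext(circ('wrist',*p,.172,.0165,s))-t)[[0,1,3]]
o=ls(f,[.51,-.185]);print('cap',o.x,o.fun)
for nm,t in [('ws',[275,341.8,179.2]),('bs',[363.7,430,184.3])]:
    f=lambda p:ext(circ('wrist',*p,.007,.045,s))[:3]-t
    o=ls(f,[.5,-.1]);print(nm,o.x,o.fun)
t=[108,229.5,116,234]
f=lambda p:ext(circ('wrist',*p,.02,.075,s))-t
o=ls(f,[.5,-.1]);print('scale',o.x,o.fun)
E
```

```text
cap [ 0.5127 -0.1872] [ 0.1477 -0.1477 -0.0051]
ws [ 0.5119 -0.1867] [ 0.0544 -0.0544 -0.0029]
bs [ 0.519  -0.0669] [-0.0718  0.0716  0.0038]
scale [ 0.4619 -0.3629] [ 1.2409 -1.2591  0.7257 -1.0091]
```

Call:
play_rows(
  rows=[
    [100, -0.04, -0.01, 0, 0, 0, 0],
    [100, -0.023, -0.004, 0, 0, 0, 0],
    [100, 0, 0, 0.05, 0, 0, 0],
    [100, 0, 0, 0.045, 0, 0, 0],
    [100, 0, 0, 0.03, 0, 0, 0],
    [100, 0, 0, 0.014, 0, 0, 0],
    [100, 0, 0, 0, 0, 0, 0],
    [50, 0, 0, 0, 0, 0, 0],
  ],
  grip_force=20,
)

```text
clock: 5.4
tool_pos: [0.5116, -0.1881, 0.3118]
eef_rot: [0.0, 1.0, -0.0, 0.001]
contact_force: [-0.7, -0.0, 1.6]
opening: 0.908
finger_force: 0.0
```

Call:
play_rows(
  rows=[
    [40, 0, 0, 0, 0, 0, 0],
    [20, 0, 0, 0, 0, 0, 0],
    [20, 0, 0, 0, 0, 0, 0],
    [20, 0, 0, 0, 0, 0, 0],
    [20, 0, 0, 0, 0, 0, 0],
    [20, 0, 0, 0, 0, 0, 0],
  ],
)

```text
clock: 6.15
tool_pos: [0.5113, -0.1877, 0.3109]
eef_rot: [0.0, 1.0, 0.0, 0.0]
contact_force: [0.2, 2.3, 5.5]
opening: 0.579
finger_force: 17.2
```

Call:
play_rows(
  rows=[
    [75, 0, 0, 0, 0, 0, 0],
    [75, 0, 0, 0, 0, 0, 0],
    [75, 0, 0, -0.01, 0, 0, 0],
    [20, 0, 0, 0, 0, 0, 0],
    [20, 0, 0, 0, 0, 0, 0],
    [20, 0, 0, 0, 0, 0, 0],
    [20, 0, 0, 0, 0, 0, 0],
    [20, 0, 0, 0, 0, 0, 0],
  ],
)

```text
clock: 7.15
tool_pos: [0.511, -0.1878, 0.3205]
eef_rot: [0.0, 1.0, 0.0, -0.0]
contact_force: [-0.3, -0.6, 0.2]
opening: 0.366
finger_force: 20.0
```

Call:
play_rows(
  rows=[
    [20, 0, 0, 0, 0, 0, 0],
    [20, 0, 0, 0, 0, 0, 0],
    [20, 0, 0, 0, 0, 0, 0],
  ],
)

```text
clock: 7.52
tool_pos: [0.511, -0.1879, 0.3205]
eef_rot: [0.0, 1.0, 0.0, -0.0]
contact_force: [0.2, 0.3, -0.5]
opening: 0.367
finger_force: 20.0
```

Call:
play_rows(
  rows=[
    [20, 0, 0, -0.01, 0, 0, 0],
    [20, 0, 0, -0.025, 0, 0, 0],
    [20, 0, 0, -0.035, 0, 0, 0],
    [20, 0, 0, -0.035, 0, 0, 0],
    [20, 0, 0, -0.03, 0, 0, 0],
    [20, -0.01, 0.02, -0.015, 0, 0, 0],
    [20, -0.012, 0.035, 0, 0, 0, 0],
    [20, -0.012, 0.04, 0, 0, 0, 0],
  ],
  grip_force=35,
)

```text
clock: 8.52
tool_pos: [0.545, -0.0929, 0.4713]
eef_rot: [0.001, 1.0, -0.0, 0.0]
contact_force: [-0.5, 0.3, -3.1]
opening: 0.369
finger_force: 35.0
```

Call:
play_rows(
  rows=[
    [20, -0.012, 0.05, 0, 0, 0, 0],
    [20, -0.012, 0.05, 0, 0, 0, 0],
    [20, -0.012, 0.05, 0, 0, 0, 0],
    [20, -0.012, 0.05, 0, 0, 0, 0],
    [20, 0, 0.05, 0, 0, 0, 0],
    [20, 0, 0.05, 0, 0, 0, 0],
    [20, 0, 0.04, 0, 0, 0, 0],
    [20, 0, 0.033, 0, 0, 0, 0],
  ],
)

```text
clock: 9.52
tool_pos: [0.5928, 0.2817, 0.4709]
eef_rot: [-0.0, 1.0, 0.0, -0.0]
contact_force: [0.2, -0.2, -2.4]
opening: 0.366
finger_force: 35.0
```

Run:
```python
from h import *
np.set_printoptions(precision=4,suppress=True)
s,im=snap('wrist','w2.png'); print(s['tool_pos'],s['opening'],s['contact_force'])
for d in finder.spot_in('wrist','side_tray')[:2]: print(d['score'],toworld('wrist',d['at'],s))
```

```text
[0.5928 0.2817 0.4709] 0.3663608157118184 [ 0.1866 -0.1536 -2.4478]
0.7 [0.5074 0.2743 0.0037]
```

View pics/w2.png

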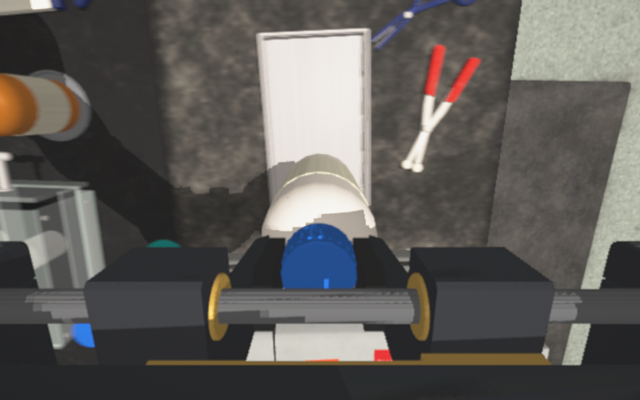

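Bottle is held straight; tray's near rim corners at (257,33) and (370,29).

Run:
```python
from h import *
np.set_printoptions(precision=4,suppress=True)
s=status.get_state()
for p in [(257,33),(370,29),(266,185),(370,185)]: print(ray('wrist',*p,.014,s))
```

```text
[0.4323 0.2122 0.014 ]
[0.4271 0.3492 0.014 ]
[0.6209 0.2161 0.014 ]
[0.6204 0.358  0.014 ]
```

Call:
play_rows(
  rows=[
    [20, 0, 0, 0.03, 0, 0, 0],
    [20, 0, 0, 0.045, 0, 0, 0],
    [20, 0, 0, 0.04, 0, 0, 0],
    [20, 0, 0, 0.02, 0, 0, 0],
    [20, 0, 0, 0.01, 0, 0, 0],
    [20, 0, 0, 0.003, 0, 0, 0],
    [20, 0, 0, 0.0015, 0, 0, 0],
    [20, 0, 0, 0, 0, 0, 0],
  ],
)

```text
clock: 10.62
tool_pos: [0.5937, 0.28, 0.322]
eef_rot: [0.001, 1.0, 0.0, 0.001]
contact_force: [0.4, 0.4, -2.6]
opening: 0.366
finger_force: 35.0
```

Call:
play_rows(
  rows=[
    [20, 0, 0, 0.001, 0, 0, 0],
    [20, 0, 0, 0.001, 0, 0, 0],
    [20, 0, 0, 0, 0, 0, 0],
  ],
)

```text
clock: 11.0
tool_pos: [0.5939, 0.2803, 0.3204]
eef_rot: [0.0, 1.0, 0.001, 0.001]
contact_force: [-0.8, 0.3, 5.6]
opening: 0.365
finger_force: 35.0
```

Call:
play_rows(
  rows=[
    [70, 0, 0, 0, 0, 0, 0],
    [70, 0, 0, 0, 0, 0, 0],
    [70, 0, 0, 0, 0, 0, 0],
    [90, 0, 0, -0.02, 0, 0, 0],
    [100, 0, 0, -0.04, 0, 0, 0],
    [100, 0, 0, -0.06, 0, 0, 0],
    [100, 0.01, -0.04, 0, 0, 0, 0],
    [100, 0.012, -0.05, 0, 0, 0, 0],
  ],
)

```text
clock: 12.0
tool_pos: [0.5711, 0.19, 0.4398]
eef_rot: [-0.001, 1.0, 0.001, 0.001]
contact_force: [-0.3, -1.0, -0.4]
opening: 1.004
finger_force: 0.0
```

Call:
play_rows(
  rows=[
    [100, 0.012, -0.05, 0, 0, 0, 0],
    [100, 0.012, -0.05, 0, 0, 0, 0],
    [100, 0.012, -0.05, 0, 0, 0, 0],
    [100, 0.012, -0.05, 0, 0, 0, 0],
    [100, 0.006, -0.04, 0, 0, 0, 0],
    [100, 0, -0.017, 0, 0, 0, 0],
    [100, 0, 0, 0, 0, 0, 0],
  ],
)

```text
clock: 12.88
tool_pos: [0.5175, -0.0673, 0.4391]
eef_rot: [0.001, 1.0, 0.0, 0.0]
contact_force: [-0.1, 0.6, 0.3]
opening: 0.999
finger_force: 0.0
```

Run:
```python
from h import *
np.set_printoptions(precision=4,suppress=True)
s,im=snap('wrist','w3.png'); print(s['tool_pos'],s['opening'],s['contact_force'])
_,im2=snap('top','t3.png')
for l in ['white_bottle','brown_bottle','side_tray','saucer_1']:
  for n in ['wrist','top']:
    for d in finder.spot_in(n,l)[:4]: print(n,l,round(d['score'],2),toworld(n,d['at'],s))
a=im[120:400,160:480]; b=im2[150:290,130:430]
b=cv2.resize(b,(600,280))
c=np.vstack([cv2.copyMakeBorder(a,0,0,0,280,cv2.BORDER_CONSTANT),b])
cv2.imwrite('pics/m3.png',c[:,:,::-1])
```

```text
[ 0.5175 -0.0673  0.4391] 0.9990336528808129 [-0.1492  0.599   0.283 ]
wrist white_bottle 0.8 [ 0.5926 -0.4077  0.0358]
wrist white_bottle 0.78 [0.7094 0.0398 0.093 ]
wrist white_bottle 0.64 [0.5737 0.2566 0.0592]
wrist white_bottle 0.44 [0.507  0.266  0.0013]
top white_bottle 0.81 [0.7208 0.0452 0.1407]
top white_bottle 0.76 [ 0.613  -0.4034  0.1341]
wrist brown_bottle 0.76 [ 0.5105 -0.069   0.102 ]
wrist side_tray 0.77 [0.5134 0.2675 0.001 ]
top side_tray 0.84 [0.5175 0.267  0.0015]
top side_tray 0.3 [ 0.4598 -0.3615  0.0324]
wrist saucer_1 0.77 [ 0.5104 -0.1894  0.0025]
wrist saucer_1 0.72 [0.5777 0.2575 0.057 ]
wrist saucer_1 0.71 [ 0.4956 -0.0661  0.0043]
top saucer_1 0.6 [ 0.5034 -0.2187  0.0028]
```

View pics/m3.png

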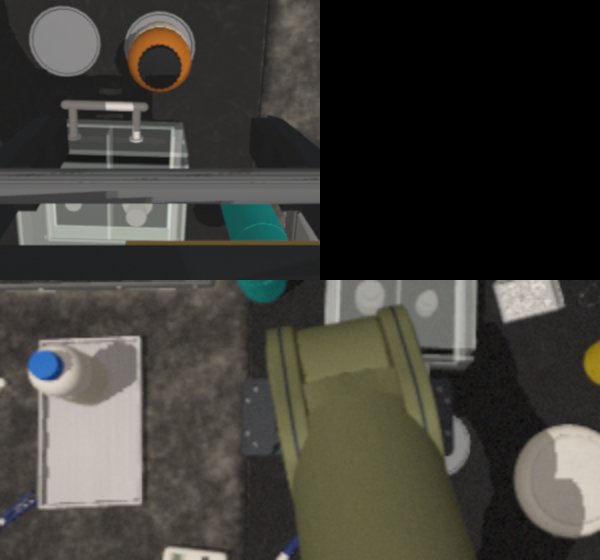

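White stands upright in the tray. Brown cap at wrist pixel (320,190); empty saucer (225,161).

Run:
```python
from h import *
from scipy.optimize import least_squares as ls
np.set_printoptions(precision=4,suppress=True)
s=status.get_state()
im=cv2.imread('pics/w3.png').astype(int); m=(im.sum(2)<110);m[:,:290]=0;m[:,350:]=0;m[:150]=0;m[225:]=0
n,l,st,ce=cv2.connectedComponentsWithStats(m.astype(np.uint8)); print([ (st[i],ce[i]) for i in range(1,n) if st[i][4]>200])
print(ray('wrist',320,188,.127,s),ray('wrist',225,161,.007,s))
for nm,a in [('hl',(225,225)),('hr',(303,227))]: print(nm,ray('wrist',*a,.07,s))
for z in (.09,.09): print(ray('wrist',297,336,z,s))
```

```text
[(array([290, 195,  22,  30, 357], dtype=int32), array([299.0924, 212.5798])), (array([304, 194,  35,  14, 347], dtype=int32), array([320.1441, 200.1499]))]
[ 0.5178 -0.0648  0.127 ] [ 0.5103 -0.184   0.007 ]
hl [ 0.5735 -0.1715  0.07  ]
hr [ 0.5761 -0.0837  0.07  ]
[ 0.7042 -0.0916  0.09  ]
[ 0.7042 -0.0916  0.09  ]
```

Call:
play_rows(
  rows=[
    [100, 0, 0.0015, 0.04, 0, 0, 0],
    [90, 0, 0, 0.05, 0, 0, 0],
    [80, 0, 0, 0.04, 0, 0, 0],
    [80, 0, 0, 0.022, 0, 0, 0],
    [80, 0, 0, 0.01, 0, 0, 0],
    [30, 0, 0, 0, 0, 0, 0],
    [30, 0, 0, 0, 0, 0, 0],
    [30, 0, 0, 0, 0, 0, 0],
  ],
  grip_force=20,
)

```text
clock: 14.38
tool_pos: [0.5175, -0.0655, 0.278]
eef_rot: [0.001, 1.0, -0.0, 0.001]
contact_force: [-1.2, -1.1, 0.6]
opening: 0.483
finger_force: 0.9
```

Call:
play_rows(
  rows=[
    [30, 0, 0, 0, 0, 0, 0],
    [30, 0, 0, 0, 0, 0, 0],
    [30, 0, 0, 0, 0, 0, 0],
    [30, 0, 0, 0, 0, 0, 0],
  ],
  grip_force=35,
)

```text
clock: 14.88
tool_pos: [0.5176, -0.0659, 0.2779]
eef_rot: [0.001, 1.0, -0.0, 0.001]
contact_force: [0.0, -2.1, 6.5]
opening: 0.445
finger_force: 35.0
```

Call:
play_rows(
  rows=[
    [30, 0, 0, -0.01, 0, 0, 0],
    [30, 0, 0, -0.025, 0, 0, 0],
    [30, 0, 0, -0.035, 0, 0, 0],
    [30, 0, 0.01, -0.03, 0, 0, 0],
    [30, 0.005, 0.03, 0, 0, 0, 0],
    [30, 0.01, 0.05, 0, 0, 0, 0],
    [30, 0.01, 0.05, 0, 0, 0, 0],
    [30, 0.01, 0.05, 0, 0, 0, 0],
  ],
)

```text
clock: 15.88
tool_pos: [0.4814, 0.126, 0.3771]
eef_rot: [0.0, 1.0, 0.0, -0.001]
contact_force: [1.0, 0.7, -4.1]
opening: 0.443
finger_force: 35.0
```

Call:
play_rows(
  rows=[
    [30, 0, 0.05, 0, 0, 0, 0],
    [30, 0, 0.05, 0, 0, 0, 0],
    [30, 0, 0.04, 0, 0, 0, 0],
    [30, 0, 0.017, 0, 0, 0, 0],
    [30, 0, 0, 0.03, 0, 0, 0],
    [30, 0, 0, 0.04, 0, 0, 0],
    [30, 0, 0, 0.02, 0, 0, 0],
    [30, 0, 0, 0.006, 0, 0, 0],
  ],
)

```text
clock: 16.88
tool_pos: [0.4822, 0.28, 0.2798]
eef_rot: [0.001, 1.0, -0.001, -0.001]
contact_force: [-0.5, 0.6, -3.5]
opening: 0.44
finger_force: 35.0
```

Call:
play_rows(
  rows=[
    [30, 0, 0, 0.002, 0, 0, 0],
    [30, 0, 0, 0.001, 0, 0, 0],
    [30, 0, 0, 0, 0, 0, 0],
  ],
)

```text
clock: 17.25
tool_pos: [0.4827, 0.2816, 0.2788]
eef_rot: [0.001, 1.0, 0.0, 0.001]
contact_force: [-0.3, -0.5, -4.8]
opening: 0.445
finger_force: 35.0
```

Call:
play_rows(
  rows=[
    [30, 0, 0, 0.001, 0, 0, 0],
    [30, 0, 0, 0.001, 0, 0, 0],
    [30, 0, 0, 0, 0, 0, 0],
  ],
)

```text
clock: 17.62
tool_pos: [0.4829, 0.2816, 0.2779]
eef_rot: [0.001, 1.0, 0.0, 0.001]
contact_force: [-1.5, -2.4, 8.5]
opening: 0.445
finger_force: 35.0
```

Call:
play_rows(
  rows=[
    [80, 0, 0, 0, 0, 0, 0],
    [80, 0, 0, 0, 0, 0, 0],
    [80, 0, 0, 0, 0, 0, 0],
    [80, 0, 0, -0.03, 0, 0, 0],
    [80, 0, 0, -0.06, 0, 0, 0],
    [80, 0, 0, -0.05, 0, 0, 0],
    [80, 0, 0, 0, 0, 0, 0],
  ],
)

```text
clock: 18.5
tool_pos: [0.4834, 0.2824, 0.4199]
eef_rot: [0.001, 1.0, 0.003, 0.004]
contact_force: [0.1, -0.6, -0.2]
opening: 0.801
finger_force: 0.0
```

Run:
```python
from h import *
np.set_printoptions(precision=4,suppress=True)
s,im=snap('top','t4.png'); print(s['tool_pos'],s['q'])
g=im[95:215,270:390]; cv2.imwrite('pics/m4.png',np.hstack([cv2.resize(im[150:290,110:250],(300,300)),cv2.resize(g,(480,480),interpolation=2)[:300]])[:,:,::-1])
delta([.53,-.1275,.40],-2)
```

```text
[0.4834 0.2824 0.4199] [-0.4445  0.5873 -0.2741  1.7489  0.2062  0.8247  0.7554]
turn [ -0.04   0.23 -88.06] shift [ 0.4073 -0.0615  0.0176] | tool axes x [-0.035 -0.999 -0.   ] y [-0.999  0.035  0.   ] q7 0.76
```

View pics/t4.png

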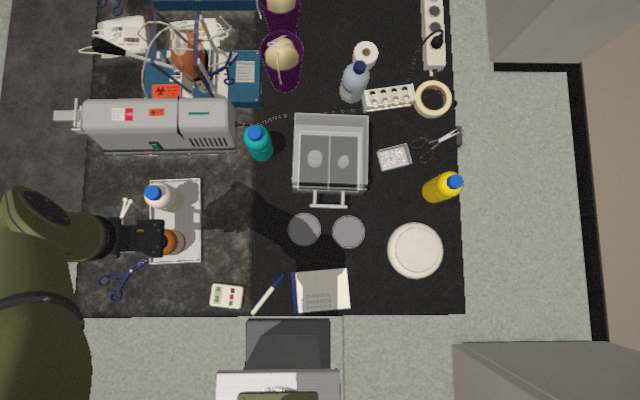

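Call:
play_rows(
  rows=[
    [60, 0, -0.05, 0, 0, 0, -9.8],
    [60, 0.009, -0.05, 0, 0, 0, -9.8],
    [60, 0.017, -0.047, 0, 0, 0, -9.8],
    [60, 0.024, -0.043, 0, 0, 0, -9.8],
    [60, 0.03, -0.038, 0, 0, 0, -9.8],
    [60, 0.038, -0.032, 0, 0, 0, -9.8],
    [60, 0.042, -0.027, 0, 0, 0, -9.8],
    [60, 0.046, -0.02, 0, 0, 0, -9.8],
  ],
)

```text
clock: 19.55
tool_pos: [0.4842, -0.1183, 0.4144]
eef_rot: [-0.634, 0.773, 0.001, -0.001]
contact_force: [1.0, 0.9, -0.4]
opening: 0.599
finger_force: 0.0
```

Call:
play_rows(
  rows=[
    [35, 0, 0, 0, 0, 0, -9.7],
    [35, 0, 0, 0, 0, 0, 0],
    [35, 0, 0, 0, 0, 0, 0],
  ],
)

```text
clock: 19.92
tool_pos: [0.4847, -0.1159, 0.4154]
eef_rot: [-0.695, 0.719, 0.001, -0.0]
contact_force: [-1.2, 0.8, 0.3]
opening: 0.349
finger_force: 0.0
```

Run:
```python
from h import *
delta([.5735,-.1275,.35],-2)
```

```text
turn [0.08 0.06 0.11] shift [ 0.0085 -0.0892  0.0654] | tool axes x [-0.035 -0.999 -0.   ] y [-0.999  0.035  0.   ] q7 2.65
```

q7 is at its limit; use the half-turned grasp instead.

Call:
play_rows(
  rows=[
    [35, 0, 0, 0, 0, 0, 10],
    [35, 0, 0, 0, 0, 0, 10],
    [35, 0, 0, 0, 0, 0, 10],
    [35, 0, 0, 0, 0, 0, 10],
    [35, 0, 0, 0, 0, 0, 10],
    [35, 0, 0, 0, 0, 0, 10],
    [35, 0, 0, 0, 0, 0, 10],
    [35, 0, 0, 0, 0, 0, 10],
  ],
)

```text
clock: 20.92
tool_pos: [0.4849, -0.1154, 0.4162]
eef_rot: [-0.068, 0.998, -0.0, 0.0]
contact_force: [-0.4, -0.3, -0.5]
opening: 0.349
finger_force: 0.0
```

Call:
play_rows(
  rows=[
    [35, 0, 0, 0, 0, 0, 10],
    [35, 0, 0, 0, 0, 0, 10],
    [35, 0, 0, 0, 0, 0, 10],
    [35, 0, 0, 0, 0, 0, 10],
    [35, 0, 0, 0, 0, 0, 10],
    [35, 0, 0, 0, 0, 0, 10],
    [35, 0, 0, 0, 0, 0, 10],
    [35, 0, 0, 0, 0, 0, 10],
  ],
)

```text
clock: 21.92
tool_pos: [0.4849, -0.1153, 0.4162]
eef_rot: [0.589, 0.808, 0.0, 0.0]
contact_force: [-0.7, 0.1, -0.6]
opening: 0.349
finger_force: 0.0
```

Call:
play_rows(
  rows=[
    [35, 0, 0, 0, 0, 0, 10],
    [35, 0, 0, 0, 0, 0, 10],
    [35, 0, 0, 0, 0, 0, 0],
    [35, 0, 0, 0, 0, 0, 0],
  ],
)

```text
clock: 22.42
tool_pos: [0.4849, -0.1159, 0.4161]
eef_rot: [0.718, 0.696, 0.0, 0.0]
contact_force: [0.6, 0.7, -0.1]
opening: 0.349
finger_force: 0.0
```

Run:
```python
from h import *
np.set_printoptions(precision=4,suppress=True)
s,im=snap('wrist','w5.png'); print(s['tool_pos'])
delta([.5735,-.1275,.35],-2)
print(finder.spot_in('wrist','drawer_handle')[:1])
cv2.imwrite('pics/w5c.png',im[100:,120:640,::-1])
```

```text
[ 0.4849 -0.1159  0.4161]
turn [ 0.01 -0.01  0.23] shift [-0.0083  0.0889  0.0662] | tool axes x [0.035 0.999 0.   ] y [ 0.999 -0.035  0.   ] q7 0.21
[{'at': [0.129, -0.025, 0.329], 'score': 0.72}]
```

View pics/w5.png

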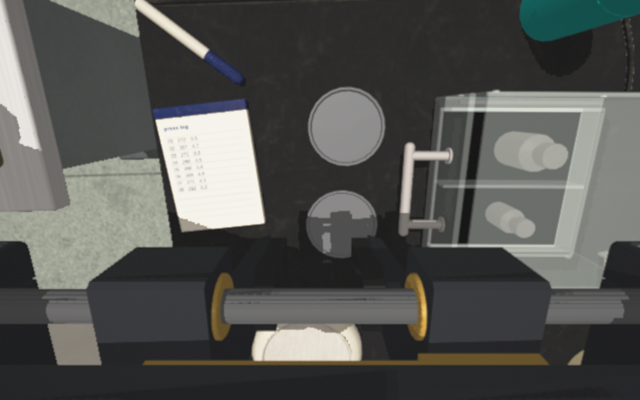

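Handle bar from (409,146) to (405,233); saucers at (346,126) and (342,224); large weight knob (555,156).

Run:
```python
from h import *
np.set_printoptions(precision=4,suppress=True)
s=status.get_state()
for nm,x,y,z in [('b1',409,146,.07),('b2',405,233,.07),('sb',346,126,.006),('sw',342,224,.006),('L',553,156,.09),('S',524,229,.075)]: print(nm,ray('wrist',x,y,z,s))
```

```text
b1 [ 0.5753 -0.0843  0.07  ]
b2 [ 0.5746 -0.1757  0.07  ]
sb [ 0.5186 -0.0656  0.006 ]
sw [ 0.5122 -0.1857  0.006 ]
L [ 0.7048 -0.0959  0.09  ]
S [ 0.6969 -0.1734  0.075 ]
```

Call:
play_rows(
  rows=[
    [34, -0.005, 0.04, 0, 0, 0, 0],
    [34, -0.0045, 0.0385, 0, 0, 0, 0],
    [34, 0, 0.0105, 0.03, 0, 0, 0],
    [34, 0, 0, 0.05, 0, 0, 0],
    [34, 0, 0, 0.045, 0, 0, 0],
    [34, 0, 0, 0.015, 0, 0, 0],
    [34, 0, 0, 0, 0, 0, 0],
    [34, 0, 0, 0, 0, 0, 0],
  ],
)

```text
clock: 23.52
tool_pos: [0.5743, -0.1294, 0.2778]
eef_rot: [0.719, 0.695, 0.001, 0.001]
contact_force: [0.7, 0.2, -0.2]
opening: 0.34
finger_force: 0.0
```

Run:
```python
from h import *
np.set_printoptions(precision=4,suppress=True)
s,im=snap('wrist','w6.png'); print(s['tool_pos'])
delta([.574,-.129,.222],-1.5)
```

```text
[ 0.5743 -0.1294  0.2778]
turn [ 0.2   0.03 -0.45] shift [ 0.0004 -0.0003  0.0559] | tool axes x [0.026 1.    0.   ] y [ 1.    -0.026  0.   ] q7 0.23
```

View pics/w6.png

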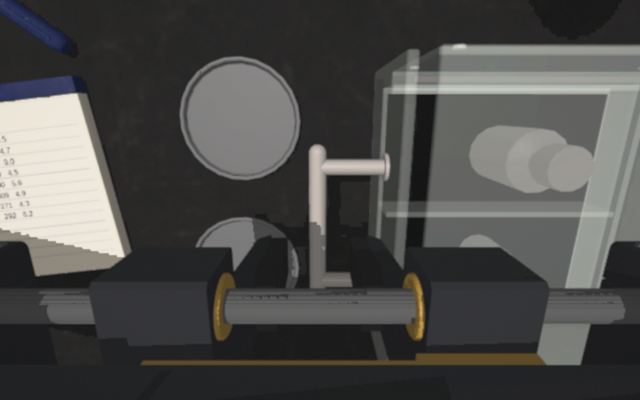

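Bar at column 317, centred between the fingers; descend and grip.

Call:
play_rows(
  rows=[
    [34, 0, 0, 0.025, 0, 0, 0],
    [34, 0, 0, 0.02, 0, 0, 0],
    [34, 0, 0, 0.01, 0, 0, 0],
    [34, 0, 0, 0, 0, 0, 0],
    [0, 0, 0, 0, 0, 0, 0],
    [0, 0, 0, 0, 0, 0, 0],
    [0, 0, 0, 0, 0, 0, 0],
    [0, 0, 0, 0, 0, 0, 0],
  ],
  grip_force=20,
)

```text
clock: 24.58
tool_pos: [0.5739, -0.1292, 0.2218]
eef_rot: [0.719, 0.695, 0.0, 0.001]
contact_force: [-0.7, -1.1, 5.3]
opening: 0.1
finger_force: 20.0
```

Call:
play_rows(
  rows=[
    [0, 0, -0.006, 0, 0, 0, 0],
    [0, 0, -0.012, 0, 0, 0, 0],
    [0, 0, -0.02, 0, 0, 0, 0],
    [0, 0, -0.024, 0, 0, 0, 0],
    [0, 0, -0.024, 0, 0, 0, 0],
    [0, 0, -0.024, 0, 0, 0, 0],
    [0, 0, -0.016, 0, 0, 0, 0],
    [0, 0, -0.008, 0, 0, 0, 0],
  ],
)

```text
clock: 25.58
tool_pos: [0.4407, -0.1245, 0.2217]
eef_rot: [0.719, 0.695, 0.002, 0.003]
contact_force: [13.1, 1.6, -0.2]
opening: 0.106
finger_force: 20.0
```

Call:
play_rows(
  rows=[
    [0, 0, -0.004, 0, 0, 0, 0],
    [0, 0, -0.002, 0, 0, 0, 0],
    [0, 0, 0, 0, 0, 0, 0],
  ],
)

```text
clock: 25.95
tool_pos: [0.4392, -0.1243, 0.2217]
eef_rot: [0.718, 0.696, 0.005, 0.007]
contact_force: [13.3, 1.5, -1.2]
opening: 0.107
finger_force: 20.0
```

Call:
play_rows(
  rows=[
    [34, 0, 0, 0, 0, 0, 0],
    [34, 0, 0, 0, 0, 0, 0],
    [34, 0, 0, 0, 0, 0, 0],
    [34, 0, 0, -0.03, 0, 0, 0],
    [34, 0, 0, -0.05, 0, 0, 0],
    [34, 0, 0, -0.05, 0, 0, 0],
    [34, 0, 0, -0.05, 0, 0, 0],
    [34, 0, 0, -0.02, 0, 0, 0],
  ],
)

```text
clock: 26.95
tool_pos: [0.4324, -0.1245, 0.423]
eef_rot: [0.719, 0.695, 0.0, 0.0]
contact_force: [-0.4, -1.0, 0.5]
opening: 0.338
finger_force: 0.0
```

Call:
play_rows(
  rows=[
    [60, 0, 0.04, 0, 0, 0, 0],
    [60, 0, 0.02, 0, 0, 0, 0],
    [60, 0, 0, 0, 0, 0, 0],
    [60, 0, 0, 0, 0, 0, 0],
  ],
)

```text
clock: 27.45
tool_pos: [0.4918, -0.1265, 0.4203]
eef_rot: [0.719, 0.695, -0.001, -0.002]
contact_force: [-0.2, -0.2, 0.5]
opening: 0.595
finger_force: 0.0
```

Run:
```python
from h import *
np.set_printoptions(precision=4,suppress=True)
s,im=snap('wrist','w7.png'); print(s['tool_pos'],s['contact_force'])
for l in ['large_weight','small_weight','drawer_handle']:
    for d in finder.spot_in('wrist',l)[:2]: print(l,round(d['score'],2),toworld('wrist',d['at'],s))
```

```text
[ 0.4918 -0.1265  0.4203] [-0.159  -0.2097  0.5494]
large_weight 0.78 [ 0.567  -0.0852  0.0736]
small_weight 0.93 [ 0.559  -0.1608  0.0564]
drawer_handle 0.73 [ 0.5498 -0.1276  0.0166]
```

View pics/w7.png

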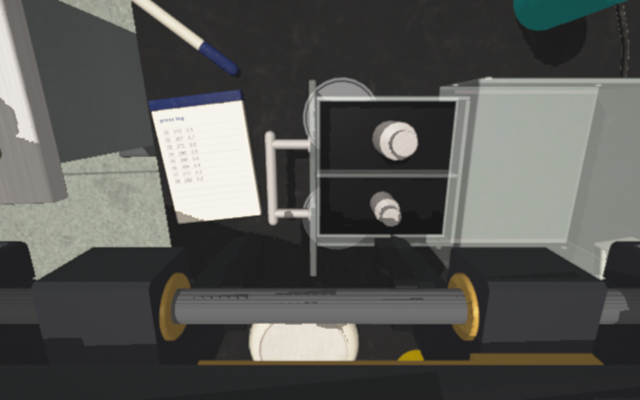

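Drawer fully open, both weights standing; large knob at (404,142), bar from (270,135) to (272,222).

Run:
```python
from h import *
np.set_printoptions(precision=4,suppress=True)
s=status.get_state()
for nm,x,y,z in [('b1',270,135,.07),('b2',272,222,.07),('Lknob',405,142,.094),('Sknob',391,213,.078)]: print(nm,ray('wrist',x,y,z,s))
im=cv2.imread('pics/w7.png'); cv2.imwrite('pics/w7c.png',cv2.resize(im[100:240,250:480],None,fx=3.3,fy=3.3,interpolation=2))
delta([.566,-.09,.42],90)
```

```text
b1 [ 0.4457 -0.0794  0.07  ]
b2 [ 0.4411 -0.1704  0.07  ]
Lknob [ 0.5738 -0.0888  0.094 ]
Sknob [ 0.5658 -0.1623  0.078 ]
turn [-0.06  0.04 88.02] shift [ 0.0733 -0.0365  0.001 ] | tool axes x [1. 0. 0.] y [ 0. -1.  0.] q7 0.23
```

View pics/w7c.png

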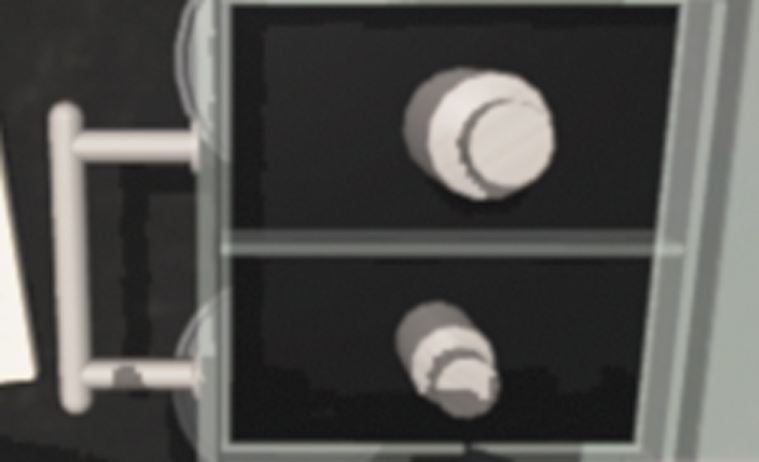

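Call:
play_rows(
  rows=[
    [60, 0, 0, 0, 0, 0, -10.2],
    [60, 0, 0, 0, 0, 0, -10.2],
    [60, 0, 0, 0, 0, 0, -10.2],
    [60, 0, 0, 0, 0, 0, -10.2],
    [60, 0, 0, 0, 0, 0, -10.2],
    [60, 0, 0, 0, 0, 0, -10.2],
    [60, 0, 0, 0, 0, 0, -10.2],
    [60, 0, 0, 0, 0, 0, -10.2],
  ],
)

```text
clock: 28.65
tool_pos: [0.493, -0.1266, 0.4212]
eef_rot: [0.087, 0.996, -0.0, -0.0]
contact_force: [0.3, 0.2, -0.0]
opening: 0.6
finger_force: 0.0
```

Call:
play_rows(
  rows=[
    [60, 0, 0, 0, 0, 0, -10.2],
    [60, -0.04, 0.036, 0.02, 0, 0, 0],
    [60, -0.042, 0, 0.05, 0, 0, 0],
    [60, 0, 0, 0, 0, 0, 0],
    [60, 0, 0, 0, 0, 0, 0],
  ],
)

```text
clock: 29.28
tool_pos: [0.5731, -0.091, 0.3536]
eef_rot: [0.002, 1.0, -0.0, -0.001]
contact_force: [-0.2, -0.6, 1.4]
opening: 0.602
finger_force: 0.0
```

Run:
```python
from h import *
np.set_printoptions(precision=4,suppress=True)
s,im=snap('wrist','w8.png'); print(s['tool_pos'])
for l in ['large_weight','small_weight']:
    for d in finder.spot_in('wrist',l)[:2]: print(l,round(d['score'],2),toworld('wrist',d['at'],s))
delta([.574,-.09,.238],90)
cv2.imwrite('pics/w8c.png',im[100:380,160:480,::-1])
```

```text
[ 0.5731 -0.091   0.3536]
large_weight 0.56 [ 0.565  -0.0895  0.0709]
small_weight 0.87 [ 0.5629 -0.1616  0.0577]
turn [-0.05  0.14 -0.2 ] shift [-0.0007  0.0011  0.1173] | tool axes x [-1.  0.  0.] y [0. 1. 0.] q7 1.36
```

View pics/w8c.png

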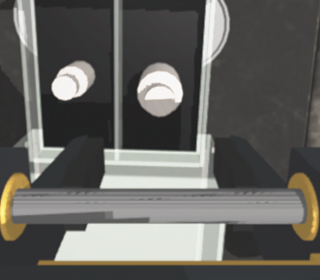

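Run:
```python
from h import *
s=status.get_state()
print(ray('wrist',319,197,.094,s)); c=cv2.imread('pics/w8.png')[150:230,285:355]
cv2.imwrite('pics/w8d.png',cv2.resize(c,None,fx=7,fy=7,interpolation=2))
```

```text
[ 0.56977083 -0.09067664  0.094     ]
```

View pics/w8d.png

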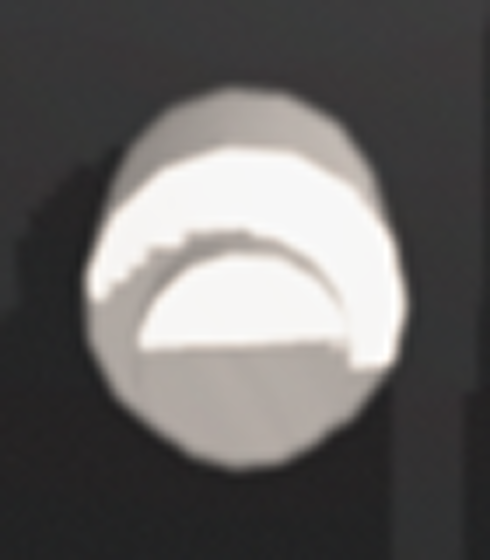

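Knob top centred at (320,201), right under the tool. Descend and grip.

Call:
play_rows(
  rows=[
    [60, 0, 0, 0.04, 0, 0, 0],
    [60, 0, 0, 0.045, 0, 0, 0],
    [60, 0, 0, 0.022, 0, 0, 0],
    [60, 0, 0, 0.008, 0, 0, 0],
    [60, 0, 0, 0, 0, 0, 0],
    [10, 0, 0, 0, 0, 0, 0],
    [10, 0, 0, 0, 0, 0, 0],
    [10, 0, 0, 0, 0, 0, 0],
  ],
  grip_force=20,
)

```text
clock: 30.42
tool_pos: [0.574, -0.0906, 0.2388]
eef_rot: [0.001, 1.0, -0.0, 0.0]
contact_force: [-0.2, -1.3, -0.1]
opening: 0.279
finger_force: 0.0
```

Call:
play_rows(
  rows=[
    [10, 0, 0, 0, 0, 0, 0],
    [10, 0, 0, 0, 0, 0, 0],
    [10, 0, 0, 0, 0, 0, 0],
  ],
  grip_force=40,
)

```text
clock: 30.8
tool_pos: [0.5741, -0.0904, 0.2387]
eef_rot: [0.001, 1.0, 0.0, 0.0]
contact_force: [-0.2, 1.1, 6.0]
opening: 0.259
finger_force: 40.0
```

Call:
play_rows(
  rows=[
    [10, 0, 0, -0.01, 0, 0, 0],
    [10, 0, 0, -0.025, 0, 0, 0],
    [10, 0, 0, -0.035, 0, 0, 0],
    [10, 0, 0, -0.035, 0, 0, 0],
    [10, 0.01, 0, -0.015, 0, 0, 0],
    [10, 0.03, -0.01, 0, 0, 0, 0],
    [10, 0.04, -0.03, 0, 0, 0, 0],
    [10, 0.033, -0.04, 0, 0, 0, 0],
  ],
)

```text
clock: 31.8
tool_pos: [0.4579, -0.1701, 0.3575]
eef_rot: [0.0, 1.0, 0.0, -0.002]
contact_force: [0.3, -1.4, -4.9]
opening: 0.255
finger_force: 40.0
```

Call:
play_rows(
  rows=[
    [10, 0, -0.04, 0, 0, 0, 0],
    [10, 0, -0.04, 0, 0, 0, 0],
    [10, 0, -0.04, 0, 0, 0, 0],
    [10, 0, -0.04, 0, 0, 0, 0],
    [10, 0, -0.025, 0, 0, 0, 0],
    [10, 0, -0.007, 0, 0, 0, 0],
    [10, 0, 0, 0, 0, 0, 0],
  ],
)

```text
clock: 32.67
tool_pos: [0.4596, -0.3615, 0.3575]
eef_rot: [0.001, 1.0, 0.001, -0.001]
contact_force: [0.4, -0.6, -5.0]
opening: 0.253
finger_force: 40.0
```

```bash
cat > sc.py <<'E'
from h import *
from scipy.optimize import least_squares as ls
np.set_printoptions(precision=4,suppress=True)
for n in ['wrist','top','scene']:
    s,im=snap(n,'s_'+n+'.png'); print(n,s['tool_pos'],s['contact_force'],s['opening'])
    for d in finder.spot_in(n,'scale')[:1]: print('spot',round(d['score'],2),toworld(n,d['at'],s))
    for d in finder.regions_of(n,'scale')[:1]:
        m=d['mask'].astype(np.uint8); v,u=np.nonzero(m)
        P=np.array([ray(n,a,c,.025,s)[:2] for a,c in zip(u,v)],np.float32)
        print('region',round(d['score'],2),len(u),u.min(),u.max(),v.min(),v.max(),P.min(0),P.max(0),cv2.minEnclosingCircle(P))
    for d in finder.spot_in(n,'large_weight')[:1]: print('weight',round(d['score'],2),toworld(n,d['at'],s))
E
python3 sc.py
```

```text
wrist [ 0.4596 -0.3615  0.3575] [ 0.4199 -0.615  -5.0138] 0.2533497673057197
spot 0.69 [ 0.4424 -0.3703  0.0369]
region 0.79 13760 240 390 104 237 [ 0.3854 -0.4373] [ 0.5156 -0.2903] ((0.45986208319664, -0.36375653743743896), 0.07471747696399689)
weight 0.92 [ 0.4504 -0.3581  0.1913]
top [ 0.4605 -0.3607  0.3582] [-0.3026  0.0821 -4.9582] 0.2523429682119742
spot 0.76 [ 0.4598 -0.3303  0.0297]
region 0.94 1301 388 436 222 278 [ 0.3854 -0.4148] [ 0.5328 -0.2882] ((0.45931506156921387, -0.3608509302139282), 0.07531958818435669)
weight 0.46 [ 0.4602 -0.3463  0.1584]
scene [ 0.4603 -0.3618  0.3583] [-0.4865  0.2639 -4.7483] 0.2578871523021604
spot 0.95 [ 0.445  -0.3588  0.0338]
region 0.79 1931 382 434 243 288 [ 0.3779 -0.4343] [ 0.5337 -0.2857] ((0.45606496930122375, -0.3601854145526886), 0.080450139939785)
weight 0.78 [ 0.4421 -0.3572  0.1872]
```

Call:
play_rows(
  rows=[
    [10, 0, 0, 0.025, 0, 0, 0],
    [10, 0, 0, 0.03, 0, 0, 0],
    [10, 0, 0, 0.02, 0, 0, 0],
    [10, 0, 0, 0.012, 0, 0, 0],
    [10, 0, 0, 0.008, 0, 0, 0],
    [10, 0, 0, 0.004, 0, 0, 0],
    [10, 0, 0, 0.002, 0, 0, 0],
    [10, 0, 0, 0, 0, 0, 0],
  ],
)

```text
clock: 34.28
tool_pos: [0.4602, -0.3624, 0.2576]
eef_rot: [0.001, 1.0, -0.0, 0.0]
contact_force: [0.3, 0.6, -4.6]
opening: 0.257
finger_force: 40.0
```

Call:
play_rows(
  rows=[
    [10, 0, 0, 0.001, 0, 0, 0],
    [10, 0, 0, 0.001, 0, 0, 0],
    [10, 0, 0, 0, 0, 0, 0],
  ],
)

```text
clock: 34.65
tool_pos: [0.4601, -0.3623, 0.2552]
eef_rot: [0.001, 1.0, 0.0, -0.0]
contact_force: [-0.3, 0.2, -4.4]
opening: 0.257
finger_force: 40.0
```

Call:
play_rows(
  rows=[
    [10, 0, 0, 0.001, 0, 0, 0],
    [10, 0, 0, 0.0005, 0, 0, 0],
    [10, 0, 0, 0, 0, 0, 0],
  ],
)

```text
clock: 35.02
tool_pos: [0.4603, -0.3622, 0.2543]
eef_rot: [0.001, 1.0, -0.0, 0.0]
contact_force: [-1.4, 0.7, 1.5]
opening: 0.261
finger_force: 40.0
```

Call:
play_rows(
  rows=[
    [50, 0, 0, 0, 0, 0, 0],
    [50, 0, 0, 0, 0, 0, 0],
    [50, 0, 0, 0, 0, 0, 0],
    [50, 0, 0, -0.01, 0, 0, 0],
    [50, 0, 0, -0.04, 0, 0, 0],
    [50, 0, 0, -0.06, 0, 0, 0],
    [50, 0, 0, -0.055, 0, 0, 0],
    [50, 0, 0, 0, 0, 0, 0],
  ],
)

```text
clock: 36.02
tool_pos: [0.4613, -0.3627, 0.424]
eef_rot: [0.002, 1.0, -0.003, 0.004]
contact_force: [0.5, -0.2, -0.2]
opening: 0.498
finger_force: 0.0
```

Call:
play_rows(
  rows=[
    [34, 0, 0.04, 0, 0, 0, 0],
    [34, 0, 0.055, 0, 0, 0, 0],
    [34, 0, 0.055, 0, 0, 0, 0],
    [34, 0, 0.05, 0, 0, 0, 0],
    [34, 0.0165, 0.036, 0, 0, 0, 0],
    [34, 0, 0, 0, 0, 0, 10.2],
    [34, 0, 0, 0, 0, 0, 10.2],
    [34, 0, 0, 0, 0, 0, 10.2],
  ],
)

```text
clock: 37.02
tool_pos: [0.4438, -0.1261, 0.4183]
eef_rot: [0.268, 0.963, -0.0, -0.001]
contact_force: [-0.3, -0.1, -1.2]
opening: 0.339
finger_force: 0.0
```

Call:
play_rows(
  rows=[
    [34, 0, 0, 0, 0, 0, 10.2],
    [34, 0, 0, 0, 0, 0, 10.2],
    [34, 0, 0, 0, 0, 0, 10.2],
    [34, 0, 0, 0, 0, 0, 10.2],
    [34, 0, 0, 0, 0, 0, 10.2],
    [34, 0, 0, 0, 0, 0, 10.2],
    [34, 0, 0, 0, 0, 0, 0],
    [34, 0, 0, 0, 0, 0, 0],
  ],
)

```text
clock: 38.02
tool_pos: [0.4441, -0.1262, 0.4185]
eef_rot: [0.718, 0.696, -0.0, -0.0]
contact_force: [0.4, -0.0, -0.5]
opening: 0.344
finger_force: 0.0
```

```bash
cat > v.py <<'E'
from h import *
np.set_printoptions(precision=4,suppress=True)
for n in ['wrist','top','scene']:
    s,im=snap(n,'v_'+n+'.png'); print(n,s['tool_pos'])
    for l in ['large_weight','small_weight','drawer_handle','white_bottle','brown_bottle']:
        for d in finder.spot_in(n,l)[:4 if 'white' in l else 1]: print(l,round(d['score'],2),toworld(n,d['at'],s))
n='wrist'; s,im=snap(n)
for d in finder.regions_of('wrist','drawer_handle')[:1]:
    v,u=np.nonzero(d['mask']); print('hmask',u.min(),u.max(),v.min(),v.max())
g=im.astype(int).sum(2)
for row in (150,175,190,205,220): 
    print(row,[int(x) for x in g[row,230:400:3]])
delta([.4435,-.125,.222],-2)
E
python3 v.py
```

```text
wrist [ 0.4441 -0.1262  0.4185]
large_weight 0.78 [ 0.4591 -0.3422  0.0571]
small_weight 0.76 [ 0.5591 -0.1631  0.056 ]
drawer_handle 0.63 [ 0.5622 -0.1196  0.0174]
white_bottle 0.72 [0.7164 0.0244 0.0394]
top [ 0.4442 -0.1264  0.4187]
large_weight 0.8 [ 0.4574 -0.3566  0.0876]
drawer_handle 0.73 [ 0.582  -0.0995  0.0184]
white_bottle 0.64 [0.7235 0.0452 0.1405]
white_bottle 0.58 [0.5883 0.2651 0.1434]
white_bottle 0.58 [ 0.6087 -0.4066  0.1363]
white_bottle 0.55 [0.5351 0.2532 0.0028]
brown_bottle 0.38 [ 0.5827 -0.0997  0.0195]
scene [ 0.4442 -0.1263  0.4188]
large_weight 0.87 [ 0.4461 -0.355   0.0869]
small_weight 0.67 [ 0.5536 -0.1648  0.0557]
drawer_handle 0.82 [ 0.4836 -0.1229  0.0463]
white_bottle 0.92 [ 0.5959 -0.4155  0.1056]
white_bottle 0.58 [ 0.4877 -0.1245  0.0462]
white_bottle 0.57 [0.5672 0.2772 0.1129]
brown_bottle 0.8 [0.4664 0.2693 0.0877]
hmask 311 515 79 246
150 [635, 660, 708, 719, 718, 716, 713, 709, 706, 703, 705, 711, 715, 717, 719, 720, 720, 720, 720, 709, 139, 133, 137, 144, 135, 132, 136, 299, 603, 601, 435, 129, 92, 89, 94, 98, 95, 94, 92, 87, 110, 211, 360
[... 604 characters left out ...]
8, 95, 96, 98, 96, 98, 97, 92]
205 [719, 719, 719, 719, 717, 716, 715, 713, 712, 711, 712, 715, 717, 718, 719, 719, 719, 719, 719, 719, 719, 721, 454, 129, 146, 133, 132, 267, 602, 596, 429, 102, 87, 86, 128, 133, 135, 364, 385, 403, 391, 391, 429, 292, 322, 113, 91, 95, 95, 95, 96, 97, 93, 95, 92, 88, 95]
220 [679, 660, 485, 407, 365, 225, 157, 134, 125, 124, 124, 125, 124, 128, 129, 130, 135, 135, 144, 136, 143, 153, 141, 127, 92, 88, 94, 225, 594, 594, 418, 87, 86, 89, 87, 94, 142, 217, 234, 233, 291, 325, 414, 317, 320, 83, 74, 69, 68, 70, 68, 70, 72, 67, 69, 67, 69]
turn [ 0.   -0.    0.05] shift [ 0.0012 -0.0008  0.1967] | tool axes x [0.035 0.999 0.   ] y [ 0.999 -0.035  0.   ] q7 0.2
```

Weight stands at the pan's centre; bar at column 316. Descend on the bar and grip.

Call:
play_rows(
  rows=[
    [34, 0, -0.002, 0.04, 0, 0, 0],
    [34, 0, 0, 0.06, 0, 0, 0],
    [34, 0, 0, 0.055, 0, 0, 0],
    [34, 0, 0, 0.03, 0, 0, 0],
    [34, 0, 0, 0.011, 0, 0, 0],
    [34, 0, 0, 0, 0, 0, 0],
    [0, 0, 0, 0, 0, 0, 0],
    [0, 0, 0, 0, 0, 0, 0],
  ],
  grip_force=25,
)

```text
clock: 40.02
tool_pos: [0.4427, -0.1263, 0.2238]
eef_rot: [0.719, 0.695, 0.001, 0.001]
contact_force: [0.2, -0.2, -0.0]
opening: 0.133
finger_force: 0.5
```

Call:
play_rows(
  rows=[
    [0, 0, 0, 0, 0, 0, 0],
    [0, 0, 0, 0, 0, 0, 0],
  ],
)

```text
clock: 40.28
tool_pos: [0.4424, -0.1263, 0.2237]
eef_rot: [0.719, 0.695, 0.0, 0.001]
contact_force: [-2.0, -0.1, 7.5]
opening: 0.103
finger_force: 25.0
```

Call:
play_rows(
  rows=[
    [0, 0, 0.006, 0, 0, 0, 0],
    [0, 0, 0.012, 0, 0, 0, 0],
    [0, 0, 0.02, 0, 0, 0, 0],
    [0, 0, 0.024, 0, 0, 0, 0],
    [0, 0, 0.024, 0, 0, 0, 0],
    [0, 0, 0.022, 0, 0, 0, 0],
    [0, 0, 0.014, 0, 0, 0, 0],
    [0, 0, 0.006, 0, 0, 0, 0],
  ],
)

```text
clock: 41.28
tool_pos: [0.5708, -0.1307, 0.2238]
eef_rot: [0.719, 0.695, 0.0, 0.001]
contact_force: [-1.9, 0.5, 8.5]
opening: 0.1
finger_force: 25.0
```

Call:
play_rows(
  rows=[
    [0, 0, 0.003, 0, 0, 0, 0],
    [0, 0, 0.002, 0, 0, 0, 0],
    [0, 0, 0.002, 0, 0, 0, 0],
    [0, 0, 0, 0, 0, 0, 0],
  ],
)

```text
clock: 41.78
tool_pos: [0.5772, -0.131, 0.2238]
eef_rot: [0.719, 0.695, 0.0, 0.001]
contact_force: [-0.5, 0.6, 6.0]
opening: 0.104
finger_force: 25.0
```

Call:
play_rows(
  rows=[
    [0, 0, 0.002, 0, 0, 0, 0],
    [0, 0, 0.002, 0, 0, 0, 0],
    [0, 0, 0.001, 0, 0, 0, 0],
    [0, 0, 0, 0, 0, 0, 0],
  ],
)

```text
clock: 42.28
tool_pos: [0.5818, -0.1312, 0.2238]
eef_rot: [0.719, 0.695, -0.0, 0.0]
contact_force: [-1.2, -0.5, 8.0]
opening: 0.098
finger_force: 25.0
```

Call:
play_rows(
  rows=[
    [0, 0, 0.002, 0, 0, 0, 0],
    [0, 0, 0.002, 0, 0, 0, 0],
    [0, 0, 0, 0, 0, 0, 0],
  ],
)

```text
clock: 42.65
tool_pos: [0.5831, -0.1314, 0.2237]
eef_rot: [0.719, 0.695, -0.003, -0.003]
contact_force: [-9.8, 1.5, 14.5]
opening: 0.101
finger_force: 25.0
```

Call:
play_rows(
  rows=[
    [30, 0, -0.003, 0, 0, 0, 0],
    [30, 0, 0, 0, 0, 0, 0],
    [30, 0, 0, 0, 0, 0, 0],
    [30, 0, 0, -0.03, 0, 0, 0],
    [30, 0, 0, -0.06, 0, 0, 0],
    [30, 0, 0, -0.06, 0, 0, 0],
    [60, 0, 0, -0.05, 0, 0, 0],
    [60, 0, 0, 0, 0, 0, -10.2],
  ],
)

```text
clock: 43.65
tool_pos: [0.5845, -0.1312, 0.4272]
eef_rot: [0.653, 0.758, 0.002, 0.004]
contact_force: [0.2, 0.8, -0.4]
opening: 0.506
finger_force: 0.0
```

Call:
play_rows(
  rows=[
    [60, 0, 0, 0, 0, 0, -10.2],
    [60, 0, 0, 0, 0, 0, -10.2],
    [60, 0, 0, 0, 0, 0, -10.2],
    [60, 0, 0, 0, 0, 0, -10.2],
    [60, 0, 0, 0, 0, 0, -10.2],
    [60, 0, 0, 0, 0, 0, -10.2],
    [60, 0, 0, 0, 0, 0, -10.2],
    [60, 0, 0, 0, 0, 0, -10.2],
  ],
)

```text
clock: 44.65
tool_pos: [0.5832, -0.1311, 0.4226]
eef_rot: [-0.002, 1.0, 0.0, -0.0]
contact_force: [-0.4, 0.2, 0.6]
opening: 0.599
finger_force: 0.0
```

Call:
play_rows(
  rows=[
    [60, 0.02, 0.05, 0, 0, 0, 0],
    [60, 0.02, 0.06, 0, 0, 0, 0],
    [60, 0.02, 0.06, 0, 0, 0, 0],
    [60, 0.02, 0.06, 0, 0, 0, 0],
    [60, 0.018, 0.06, 0, 0, 0, 0],
    [60, 0, 0.06, 0, 0, 0, 0],
    [60, 0, 0.05, 0, 0, 0, 0],
    [60, 0, 0, 0, 0, 0, 0],
  ],
)

```text
clock: 45.65
tool_pos: [0.4858, 0.272, 0.4229]
eef_rot: [-0.003, 1.0, 0.002, 0.0]
contact_force: [0.1, -0.8, -0.2]
opening: 0.599
finger_force: 0.0
```

Run:
```python
from h import *
delta([.4829,.2816,.2779],90)
s=status.get_state(); print(s['tool_pos'],s['q'])
```

```text
turn [0.25 0.01 0.29] shift [0.0029 0.0096 0.145 ] | tool axes x [-1.  0.  0.] y [0. 1. 0.] q7 0.73
[0.48575759 0.27203082 0.42285568] [-0.37589341  0.58869145 -0.35639951  1.74868431  0.25698034  0.84752627
  0.72799942]
```

Call:
play_rows(
  rows=[
    [80, 0.003, 0.0095, 0, 0.2, 0, 0.3],
    [80, 0, 0, 0.03, 0, 0, 0],
    [80, 0, 0, 0.05, 0, 0, 0],
    [80, 0, 0, 0.04, 0, 0, 0],
    [80, 0, 0, 0.018, 0, 0, 0],
    [80, 0, 0, 0.006, 0, 0, 0],
    [80, 0, 0, 0, 0, 0, 0],
    [30, 0, 0, 0, 0, 0, 0],
  ],
  grip_force=35,
)

```text
clock: 46.65
tool_pos: [0.4845, 0.276, 0.2797]
eef_rot: [0.004, 1.0, -0.001, 0.001]
contact_force: [-0.5, 0.4, -0.3]
opening: 0.708
finger_force: 0.0
```

Call:
play_rows(
  rows=[
    [30, 0, 0, 0, 0, 0, 0],
    [30, 0, 0, 0, 0, 0, 0],
    [30, 0, 0, 0, 0, 0, 0],
    [30, 0, 0, 0, 0, 0, 0],
    [30, 0, 0, 0, 0, 0, 0],
    [30, 0, 0, 0, 0, 0, 0],
  ],
)

```text
clock: 47.4
tool_pos: [0.4843, 0.2769, 0.2794]
eef_rot: [0.004, 1.0, -0.001, 0.001]
contact_force: [0.2, 3.3, 5.0]
opening: 0.444
finger_force: 35.0
```

Call:
play_rows(
  rows=[
    [30, 0, 0, -0.01, 0, 0, 0],
    [30, 0, 0, -0.025, 0, 0, 0],
    [30, 0, 0, -0.035, 0, 0, 0],
    [30, 0, -0.01, -0.03, 0, 0, 0],
    [30, -0.005, -0.03, 0, 0, 0, 0],
    [30, -0.01, -0.05, 0, 0, 0, 0],
    [30, -0.01, -0.05, 0, 0, 0, 0],
    [30, -0.01, -0.05, 0, 0, 0, 0],
  ],
)

```text
clock: 48.4
tool_pos: [0.5167, 0.0833, 0.3788]
eef_rot: [0.004, 1.0, -0.003, -0.002]
contact_force: [0.5, -0.9, -3.7]
opening: 0.443
finger_force: 34.9
```

Call:
play_rows(
  rows=[
    [30, 0, -0.05, 0, 0, 0, 0],
    [30, 0, -0.05, 0, 0, 0, 0],
    [30, 0, -0.035, 0, 0, 0, 0],
    [30, 0, -0.015, 0, 0, 0, 0],
    [30, 0, 0, 0, 0, 0, 0],
    [30, 0, 0, 0, 0, 0, 0],
  ],
)

```text
clock: 49.15
tool_pos: [0.5163, -0.0619, 0.3799]
eef_rot: [0.003, 1.0, -0.001, -0.0]
contact_force: [-0.3, 0.4, -4.3]
opening: 0.444
finger_force: 34.9
```

Run:
```python
from h import *
delta([.519,-.0655,.2795],90)
s=status.get_state(); print(s['tool_pos'],s['contact_force'])
```

```text
turn [-0.11 -0.01 -0.29] shift [-0.0027 -0.0036  0.1004] | tool axes x [-1.  0.  0.] y [0. 1. 0.] q7 1.25
[ 0.51632108 -0.06190617  0.37993605] [-0.33240039  0.44189706 -4.25615035]
```

Call:
play_rows(
  rows=[
    [30, -0.0027, -0.0036, 0, 0, 0, 0],
    [30, 0, 0, 0.03, 0, 0, 0],
    [30, 0, 0, 0.035, 0, 0, 0],
    [30, 0, 0, 0.02, 0, 0, 0],
    [30, 0, 0, 0.01, 0, 0, 0],
    [30, 0, 0, 0.003, 0, 0, 0],
    [30, 0, 0, 0.001, 0, 0, 0],
    [30, 0, 0, 0, 0, 0, 0],
  ],
)

```text
clock: 50.15
tool_pos: [0.5193, -0.0679, 0.2816]
eef_rot: [0.004, 1.0, -0.002, 0.001]
contact_force: [-0.1, 0.4, -3.9]
opening: 0.443
finger_force: 34.9
```

Call:
play_rows(
  rows=[
    [30, 0, 0, 0.001, 0, 0, 0],
    [30, 0, 0, 0.001, 0, 0, 0],
    [30, 0, 0, 0, 0, 0, 0],
  ],
)

```text
clock: 50.52
tool_pos: [0.5192, -0.0678, 0.2794]
eef_rot: [0.004, 1.0, -0.002, 0.0]
contact_force: [1.4, -0.0, -0.0]
opening: 0.445
finger_force: 34.9
```

Call:
play_rows(
  rows=[
    [30, 0, 0, 0.001, 0, 0, 0],
    [70, 0, 0, 0, 0, 0, 0],
    [70, 0, 0, 0, 0, 0, 0],
    [70, 0, 0, 0, 0, 0, 0],
    [70, 0, 0, -0.03, 0, 0, 0],
    [70, 0, 0, -0.06, 0, 0, 0],
    [70, 0, 0, -0.06, 0, 0, 0],
    [70, -0.01, 0.04, 0, 0, 0, 0],
  ],
)

```text
clock: 51.52
tool_pos: [0.5303, -0.0305, 0.432]
eef_rot: [0.008, 1.0, -0.003, 0.004]
contact_force: [0.0, 1.3, -1.0]
opening: 0.696
finger_force: 0.0
```

Call:
play_rows(
  rows=[
    [70, -0.02, 0.055, 0, 0, 0, 0],
    [70, -0.02, 0.055, 0, 0, 0, 0],
    [70, -0.02, 0.055, 0, 0, 0, 0],
    [70, -0.005, 0.055, 0, 0, 0, 0],
    [70, 0, 0.055, 0, 0, 0, 0],
    [70, 0, 0.033, 0, 0, 0, 0],
    [70, 0, 0, 0, 0, 0, 0],
    [70, 0, 0, 0, 0, 0, 0],
  ],
)

```text
clock: 52.52
tool_pos: [0.597, 0.2787, 0.4263]
eef_rot: [0.005, 1.0, -0.003, -0.0]
contact_force: [0.6, -0.4, -0.9]
opening: 0.702
finger_force: 0.0
```

Run:
```python
from h import *
delta([.5939,.2803,.3205],90)
s=status.get_state(); print(s['tool_pos'],s['contact_force'])
```

```text
turn [-0.31 -0.02 -0.52] shift [0.0031 0.0016 0.1058] | tool axes x [-1.  0.  0.] y [0. 1. 0.] q7 0.81
[0.59703582 0.27869959 0.42632358] [ 0.64878208 -0.35359414 -0.86822233]
```

Call:
play_rows(
  rows=[
    [70, 0.003, 0.0015, 0, -0.3, 0, -0.5],
    [70, 0, 0, 0.03, 0, 0, 0],
    [70, 0, 0, 0.04, 0, 0, 0],
    [70, 0, 0, 0.025, 0, 0, 0],
    [70, 0, 0, 0.01, 0, 0, 0],
    [70, 0, 0, 0, 0, 0, 0],
    [20, 0, 0, 0, 0, 0, 0],
    [20, 0, 0, 0, 0, 0, 0],
  ],
)

```text
clock: 53.52
tool_pos: [0.5941, 0.2819, 0.3229]
eef_rot: [-0.0, 1.0, 0.001, 0.001]
contact_force: [0.1, -0.5, 0.0]
opening: 0.497
finger_force: 0.0
```

Call:
play_rows(
  rows=[
    [20, 0, 0, 0, 0, 0, 0],
    [20, 0, 0, 0, 0, 0, 0],
    [20, 0, 0, 0, 0, 0, 0],
    [20, 0, 0, 0, 0, 0, 0],
  ],
)

```text
clock: 54.02
tool_pos: [0.594, 0.2816, 0.3223]
eef_rot: [-0.0, 1.0, 0.001, 0.001]
contact_force: [-0.4, -0.6, 4.8]
opening: 0.365
finger_force: 35.0
```

Call:
play_rows(
  rows=[
    [20, 0, 0, -0.01, 0, 0, 0],
    [20, 0, 0, -0.025, 0, 0, 0],
    [20, 0, 0, -0.035, 0, 0, 0],
    [20, 0, 0, -0.035, 0, 0, 0],
    [20, 0, -0.01, -0.03, 0, 0, 0],
    [20, 0.01, -0.025, -0.015, 0, 0, 0],
    [20, 0.015, -0.04, 0, 0, 0, 0],
    [20, 0.015, -0.05, 0, 0, 0, 0],
  ],
)

```text
clock: 55.02
tool_pos: [0.5528, 0.1563, 0.4714]
eef_rot: [-0.002, 1.0, 0.001, -0.0]
contact_force: [0.2, -0.6, -3.2]
opening: 0.368
finger_force: 35.0
```

Call:
play_rows(
  rows=[
    [20, 0.015, -0.05, 0, 0, 0, 0],
    [20, 0.015, -0.05, 0, 0, 0, 0],
    [20, 0.013, -0.05, 0, 0, 0, 0],
    [20, 0, -0.05, 0, 0, 0, 0],
    [20, 0, -0.05, 0, 0, 0, 0],
    [20, 0, -0.045, 0, 0, 0, 0],
    [20, 0, -0.03, 0, 0, 0, 0],
    [20, 0, -0.019, 0, 0, 0, 0],
  ],
)

```text
clock: 56.02
tool_pos: [0.5107, -0.1891, 0.4706]
eef_rot: [0.0, 1.0, 0.001, -0.001]
contact_force: [-0.1, 0.2, -2.2]
opening: 0.363
finger_force: 35.0
```

Call:
play_rows(
  rows=[
    [20, 0, 0, 0, 0, 0, 0],
    [20, 0, 0, 0, 0, 0, 0],
  ],
)

```text
clock: 56.28
tool_pos: [0.5113, -0.1857, 0.4709]
eef_rot: [-0.002, 1.0, 0.002, 0.0]
contact_force: [0.6, 1.2, -2.1]
opening: 0.364
finger_force: 35.0
```

Run:
```python
from h import *
delta([.511,-.1873,.3223],90)
s=status.get_state(); print(s['tool_pos'],s['contact_force'])
```

```text
turn [0.19 0.   0.19] shift [ 0.0003 -0.0016  0.1486] | tool axes x [-1.  0.  0.] y [0. 1. 0.] q7 1.58
[ 0.51134423 -0.18573792  0.47093108] [ 0.59242973  1.1649067  -2.05352546]
```

Call:
play_rows(
  rows=[
    [20, 0, -0.001, 0.025, 0, 0, 0],
    [20, 0, 0, 0.045, 0, 0, 0],
    [20, 0, 0, 0.04, 0, 0, 0],
    [20, 0, 0, 0.022, 0, 0, 0],
    [20, 0, 0, 0.01, 0, 0, 0],
    [20, 0, 0, 0.003, 0, 0, 0],
    [20, 0, 0, 0.001, 0, 0, 0],
    [20, 0, 0, 0, 0, 0, 0],
  ],
)

```text
clock: 57.28
tool_pos: [0.5114, -0.1884, 0.3257]
eef_rot: [-0.0, 1.0, 0.001, 0.001]
contact_force: [0.3, 0.1, -2.4]
opening: 0.364
finger_force: 35.0
```

Call:
play_rows(
  rows=[
    [20, 0, 0, 0.001, 0, 0, 0],
    [20, 0, 0, 0.001, 0, 0, 0],
    [20, 0, 0, 0, 0, 0, 0],
  ],
)

```text
clock: 57.65
tool_pos: [0.5111, -0.1884, 0.3229]
eef_rot: [-0.0, 1.0, 0.001, -0.0]
contact_force: [-0.1, 0.5, -2.2]
opening: 0.365
finger_force: 35.0
```

Call:
play_rows(
  rows=[
    [20, 0, 0, 0.001, 0, 0, 0],
    [20, 0, 0, 0.0005, 0, 0, 0],
    [20, 0, 0, 0, 0, 0, 0],
  ],
)

```text
clock: 58.02
tool_pos: [0.5115, -0.1885, 0.3223]
eef_rot: [-0.0, 1.0, 0.001, 0.001]
contact_force: [-0.8, 0.3, 5.0]
opening: 0.362
finger_force: 35.0
```

Seated. Release, retreat to the side, and verify numerically.

Call:
play_rows(
  rows=[
    [70, 0, 0, 0, 0, 0, 0],
    [70, 0, 0, 0, 0, 0, 0],
    [70, 0, 0, 0, 0, 0, 0],
    [70, 0, 0, -0.02, 0, 0, 0],
    [70, 0, 0, -0.05, 0, 0, 0],
    [70, 0, 0, -0.05, 0, 0, 0],
    [70, 0.03, 0.03, 0, 0, 0, 0],
    [70, 0.03, 0.05, 0, 0, 0, 0],
  ],
)

```text
clock: 59.02
tool_pos: [0.4505, -0.1089, 0.442]
eef_rot: [0.002, 1.0, 0.001, 0.001]
contact_force: [0.0, 1.5, 0.2]
opening: 0.701
finger_force: 0.0
```

Call:
play_rows(
  rows=[
    [70, 0, 0.06, 0, 0, 0, 0],
    [70, 0, 0.06, 0, 0, 0, 0],
    [70, 0, 0.06, 0, 0, 0, 0],
    [70, 0, 0.06, 0, 0, 0, 0],
    [70, 0, 0.06, 0, 0, 0, 0],
    [70, 0, 0.05, 0, 0, 0, 0],
    [70, 0, 0, 0, 0, 0, 0],
    [70, 0, 0, 0, 0, 0, 0],
  ],
)

```text
clock: 60.02
tool_pos: [0.4507, 0.2407, 0.4418]
eef_rot: [-0.0, 1.0, 0.0, -0.0]
contact_force: [-0.2, 0.2, -0.6]
opening: 0.696
finger_force: 0.0
```

Run:
```python
from h import *
np.set_printoptions(precision=4,suppress=True)
for n in ['top','scene']:
    s,im=snap(n,'f_'+n+'.png')
    for l in ['white_bottle','brown_bottle','saucer_1','large_weight','small_weight','drawer_handle','scale']:
        for d in finder.spot_in(n,l)[:4 if 'white' in l else 2]: print(n,l,round(d['score'],2),toworld(n,d['at'],s))
# shift of image patches between start and now
for n in ['top','scene']:
    a=cv2.imread(f'pics/{n}0.png',0); b=cv2.imread(f'pics/f_{n}.png',0)
    boxes={'top':{'white':(332,212,40,38),'brown':(288,210,34,36),'handle':(308,190,42,20),'L/pan':(385,220,60,60),'case':(292,112,78,40)},'scene':{'white':(332,204,32,56),'brown':(292,210,32,44)}}[n]
    for k,(x,y,w,h) in boxes.items():
        r_=cv2.matchTemplate(b[y-10:y+h+10,x-10:x+w+10],a[y:y+h,x:x+w],cv2.TM_CCOEFF_NORMED); _,mx,_,p=cv2.minMaxLoc(r_); print(n,k,p[0]-10,p[1]-10,round(mx,3))
```

```text
top white_bottle 0.8 [ 0.5116 -0.179   0.1483]
top white_bottle 0.69 [0.7206 0.0428 0.1396]
top white_bottle 0.55 [ 0.615  -0.4062  0.1403]
top brown_bottle 0.87 [ 0.5166 -0.0639  0.1028]
top saucer_1 0.62 [ 0.5016 -0.0738  0.0058]
top saucer_1 0.49 [ 0.4956 -0.162   0.0026]
top large_weight 0.48 [ 0.4571 -0.3575  0.0856]
top large_weight 0.31 [ 0.5062 -0.1783  0.1478]
top drawer_handle 0.86 [ 0.6172 -0.126   0.072 ]
top scale 0.88 [ 0.4624 -0.3542  0.0341]
scene white_bottle 0.97 [ 0.4886 -0.1817  0.1128]
scene white_bottle 0.87 [0.7154 0.0519 0.1016]
scene white_bottle 0.57 [ 0.599  -0.4141  0.1062]
scene brown_bottle 0.81 [ 0.4916 -0.0632  0.0914]
scene saucer_1 0.73 [ 0.4911 -0.1773  0.0047]
scene saucer_1 0.66 [ 0.4999 -0.0741  0.0076]
scene large_weight 0.73 [ 0.4438 -0.3584  0.0885]
scene large_weight 0.66 [ 0.4892 -0.1772  0.0043]
scene drawer_handle 0.77 [ 0.6213 -0.1146  0.0745]
scene drawer_handle 0.59 [ 0.4363 -0.3518  0.0344]
scene scale 0.24 [ 0.6216 -0.1149  0.0757]
top white 1 0 0.97
top brown 0 0 0.831
top handle 0 -3 0.981
top L/pan 0 0 0.976
top case 0 0 0.927
scene white 1 -1 0.915
scene brown 0 0 0.845
```

```bash
python3 -c "
from plant import r
print(r.finish_job())"
```

```text
the job is handed in; nothing more can be done
None
```

I did the whole job and handed it in at about 60 s on the robot's clock; no verdict came back. The larger weight stands on the scale's pan, the drawer is pushed to its stop, and each bottle is back in its own saucer; the end pictures agree, except that the smaller weight was last seen standing before I closed the drawer.

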